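# Lay a crib of slats and stand a washed pinning board on edge to dry

### The arm

A 6-joint arm with a two-finger parallel gripper is mounted at the origin on a cart in front of the work surface, level with it; the furniture and walls round the work are solid. World frame = base frame: x ahead of the robot, y to its left, z up, the work surface at z = 0. Lengths are in m, angles in rad, forces in N, time in s.
With the tool pointing down it reaches from about 0.35 to 0.975 m from the base axis. Payload 4.9 kg.
Tool frame: the origin (TCP) lies at the very end of the fingers, on their centre line; the grasp point (between the pads) lies behind it (manip.grip_depth is the z of the grasp point in the tool frame, in m); z points along the fingers, y is the direction in which the jaws open and shut (so a half turn about z gives the same grasp; the last joint's range is limited). The gripper opens to 85 mm and grips with 20 to 120 N. Pads are 22 mm wide; open, the fingers measure 114 mm over their backs; the gripper's body (76 mm by 85 mm) begins 54 mm behind the grasp point. The pads swing forward as they close: fully open they stand 13 mm farther back than shut.
Start: joints at [-1.243, 0.053, 1.613, -0, 1.476, -0.119], TCP at [0.27, -0.564, 0.192] pointing down, gripper open.
Joint ranges: [-3.01, 3.01], [-1.01, 2.22], [0.06, 2.58], [-1.02, 4.17], [0.09, 2.62], [-3.14, 3.14]. Speed limits (rad/s): [2.57, 2.57, 3.14, 3.14, 3.14, 3.14].

### API

Orientations are given as a unit quaternion [w, x, y, z].
In Python, from plant import state, optics, manip, silhouettes, place_of gives the robot as it stands. The module is installed in compiled form; this text tells all that it offers.
- The arm moves only by the tool jog_arm, never from a script. Its argument "increments" is a list of rows, each an object with "slide": the shift along the tool's x, y, z in mm, a list of three; "rotation": the turn, a rotation vector about the tool's x, y, z in degrees, a list of three. A call has 1 to 20 rows; each row shifts and turns the commanded pose from where the row before left it, along the tool's axes as they then stand; what a row does not reach is not made up. A row lasts 1/12 s, in which the tool goes at most 41.7 mm and 7.16 degrees, less where a joint would pass 70% of its speed; a pose out of reach is approached as far as the arm can. A call with a gripper value outside its range is refused whole. "fingers" is the opening, from 0 (shut) to 1 (fully open), set as the call begins (left out, the last holds). The fingers move at their own pace and stop on an object; the grip force is fixed at half the most. Time passes only in rows, so rows that do not move let the fingers close. It gives the time, the measured TCP pose, the force and the opening at its end, in the units of the state.
- state(): the state, without advancing time (a new reading comes with each control period).
- optics.grab_frame(name): name is "scene" or "top" or "wrist"; returns a dict with "frame" (384x512x3 uint8, blue, green, red), "camera_matrix" (3x3 intrinsics, pixels), "distortion" ([k1, k2, p1, p2, k3] as OpenCV has them; the pictures are not rectified), "R" (3x3) and "t" (3): a world point X has camera coordinates R X + t. Camera axes: x right, y down, z forward; pixel columns grow to the right and rows downward; lengths in m; the calibration is good to about 2 mm. A picture is of the moment at which its call begins. There is no depth.
- manip.job_done(): hands the job in, once; it reports no verdict.
Trained networks look in the newest picture that a camera, given by its name, has taken for a name from the list of things; names that differ only in an ending like _2 or _b are one class to them, and where a whole thing is asked for, a point or a joint stands for the part that bears it (a point fixed in the world has none). Each returns a list of dicts, best first, with "score" (0 to 1); they miss things now and then, are a little off and sometimes report something else, mostly with a low value. They report only what shows in the picture. A call takes as long as a camera call. They do not tell look-alikes from the thing itself.
- silhouettes(thing, camera): "mask" (384x512 bool, what is visible of it) and "bbox" ([left, top, right, bottom] in pixels, round what is visible of it).
- place_of(thing, camera): "uv" ([column, row] in pixels: a listed point, or the origin of a listed thing).
The state is a dict: "time": time; "joint_pos": joint angles; "joint_vel": joint speeds; "joint_efforts": joint torques, N m; "tool_pos": TCP position; "tool_rot": TCP orientation; "contact_force": force on the tool from outside, world axes, zero at the start; "ft_torque": the same for the moment, N m; "gripper_width": opening from 0.0 (shut) to 1.0 (fully open).
Only numpy, scipy, OpenCV 4.12 (cv2) and the standard library are available. Lean on these libraries where they do the work, as an engineer would, in place of code of your own. Each camera call takes 0.05 s, during which the arm holds its last target.

### The job

Finish the drying crib: lay the two loose slats flat, square and centred crosswise on the two slats fixed to the grey base, one towards each end. Then take the small pinning board from the draining rest and stand it upright on its long thin edge across the middle of the two upper slats, square to them, setting it down gently so that it stays standing by itself. Leave the petri dish, the vial and the beaker where they are.

Things in the scene. Friction and masses are not known exactly. Their poses are not given: they have to be found in the camera images.
- drying_base: Fixed grey base 140 x 140 x 10 mm with two wooden lower slats (130 x 24 x 15 mm) screwed along its x at y = -45 and +45 mm, tops 25 mm up. Origin: centre of underside, z up. The loose slats go on top along its y, about x = -45 and +45 mm (tops then 40 mm up); the board goes on those along its x, middle over the origin. It is the left or the right of two fixtures; yaw varies.
- slat_1: Loose light wooden slat, 130 x 24 x 15 mm (x, y, z), 0.04 kg. Origin at its centre, x along its length, z up. It starts flat on the worktop, nearer the robot than the fixtures, pointing roughly away from the robot.
- slat_2: Second loose slat, the same as slat_1, interchangeable with it.
- draining_rest: Fixed grey base 100 x 110 x 10 mm, origin at centre of underside, z up. Far right side (+x): a lip up to 28 mm high. At x = -5 mm: a bent steel wire rail 8 mm thick, 94 mm long along y, axis 54 mm up. The board leans on the rail, its foot against the lip, its top edge 105 mm above the worktop. It is the left or the right of two fixtures; yaw about -45 degrees, varies.
- small_board: Wooden board 16 mm thick (its x), 150 long (y), 100 wide (z), 0.2 kg (varies), cork panel in the +x face; origin at its centre. Starts in the draining rest leaning 35 degrees from vertical: z points up the slope, towards the robot and left; the +x face looks up. The rail touches the underside 6 mm above mid-width; the upper 38 mm stand free on both faces, to be pinched across the 16 mm.
- petri_dish: Bystander: petri dish, 85 mm across, 16 mm high, left of the fixtures. Origin: centre of underside. Do not disturb.
- tall_vial: Bystander: vial with a blue cap, 25 mm across, 79 mm high, behind the fixtures on the left. Origin: centre of underside. Do not disturb.
- small_beaker: Bystander: small glass beaker, 43 x 48 mm, 50 mm high, behind the right-hand fixture. Origin: centre of underside. Do not disturb.
There are look-alikes about, which are no part of the job. Leave any red look-alike of the slat_2 alone.

How it is judged:
By the outcome, as a careful person would: the job done as asked, in the order asked, and still so for the second after the job is handed in, with the robot touching nothing.
It also fails if it takes over 69 s, if anything falls off the work surface, if the arm or the gripper's body presses on something with over 40 N, if the wrist force passes 120 N, or if a joint passes its speed limit or range.

## Working session

There is one attempt and no reset: what is moved stays moved. The work goes in short steps, Python scripts to look and compute and a tool call to move; the robot and the scene stay as the last step left them, time stands still between calls to the robot, and variables do not carry over. Pictures are saved under pics/ and viewed, and the job is handed in when it is done.

Besides the shell and the picture viewer there is one more tool, called after "Emit:" as a command line: name --argument value ..., lists and objects as JSON in quotes. jog_arm: Moves the arm, as the interface text tells. Its arguments: {"type":"object","properties":{"increments":{"type":"array","items":{"type":"object","properties":{"slide":{"type":"array","items":{"type":"number"}},"rotation":{"type":"array","items":{"type":"number"}}}}},"fingers":{"type":"number"}},"required":["increments"]}

```bash
mkdir -p pics; cat > h.py <<'E'
import numpy as np, cv2
from plant import state, optics, manip, silhouettes, place_of
def grab(n,f=None):
    d=optics.grab_frame(n)
    if f: cv2.imwrite('pics/'+f,cv2.resize(d['frame'],(800,600),interpolation=cv2.INTER_CUBIC))
    return d
def proj(d,X):
    X=np.atleast_2d(np.asarray(X,float)); r,_=cv2.Rodrigues(np.array(d['R']))
    return cv2.projectPoints(X,r,np.array(d['t'],float),np.array(d['camera_matrix']),np.array(d['distortion'],float))[0][:,0]
def back(d,uv,z):
    uv=np.asarray(uv,float).reshape(-1,1,2)
    n=cv2.undistortPoints(uv,np.array(d['camera_matrix']),np.array(d['distortion'],float))[:,0]
    R=np.array(d['R']);t=np.array(d['t'],float)
    rays=np.c_[n,np.ones(len(n))]@R; c=-R.T@t
    return c+rays*((z-c[2])/rays[:,2])[:,None]
E
python3 - <<'E'
from h import *
print(state()); print(manip.grip_depth)
for n in ['scene','top','wrist']:
    d=grab(n,n+'0.png'); print(n,-np.array(d['R']).T@np.array(d['t']))
    for th in ['drying_base','slat_1','draining_rest','small_board','petri_dish','tall_vial','small_beaker']:
        try:
            for p in place_of(th,n): print(th,p['uv'],round(p['score'],2))
        except Exception as e: print(th,e)
print(state()['time'])
E
```

```text
{'time': 0.0, 'joint_pos': array([-1.24299657e+00,  5.33386158e-02,  1.61429443e+00, -7.72798530e-06,
        1.47600046e+00, -1.18975297e-01]), 'joint_vel': array([-6.08809280e-04, -7.62246772e-05,  1.39030484e-03,  8.14544566e-04,
       -4.97683088e-04,  1.63645531e-03]), 'joint_efforts': array([-7.57034340e-04, -3.93681800e+01, -3.70180464e+01, -1.99612364e-04,
        6.94152943e-03,  9.63327125e-06]), 'tool_pos': array([ 0.26982145, -0.56297776,  0.19117416]), 'tool_rot': array([-1.01446570e-03,  9.75152003e-01,  2.21534488e-01, -1.10176562e-04]), 'contact_force': array([ 0.21938123, -0.32974015, -0.45782997]), 'ft_torque': array([-0.00304853,  0.01756217, -0.0213891 ]), 'gripper_width': 0.9983435342992455}
-0.0187
scene [-0.00651411  0.5961723   1.18664825]
drying_base [285.1, 181.4] 0.74
slat_1 [290.6, 234.6] 0.76
slat_1 [369.5, 190.2] 0.7
slat_1 [264.5, 252.5] 0.53
draining_rest [231.8, 211.6] 0.74
small_board [229.1, 200.2] 0.86
petri_dish [186.3, 246.9] 0.88
tall_vial [188.0, 201.2] 0.6
small_beaker [275.3, 150.7] 0.73
top [0.49371529 0.17319322 0.96745433]
drying_base [296.8, 173.1] 0.8
slat_1 [379.9, 249.3] 0.89
slat_1 [223.6, 246.0] 0.84
slat_1 [257.8, 242.4] 0.58
draining_rest [217.8, 179.8] 0.71
small_board [219.5, 171.3] 0.95
petri_dish [151.5, 189.4] 0.75
petri_dish [261.3, 240.8] 0.74
tall_vial [181.4, 129.8] 0.59
small_beaker [315.0, 132.9] 0.59
wrist [ 0.32880646 -0.53534811  0.3744398 ]
1.2
```

View pics/top0.png

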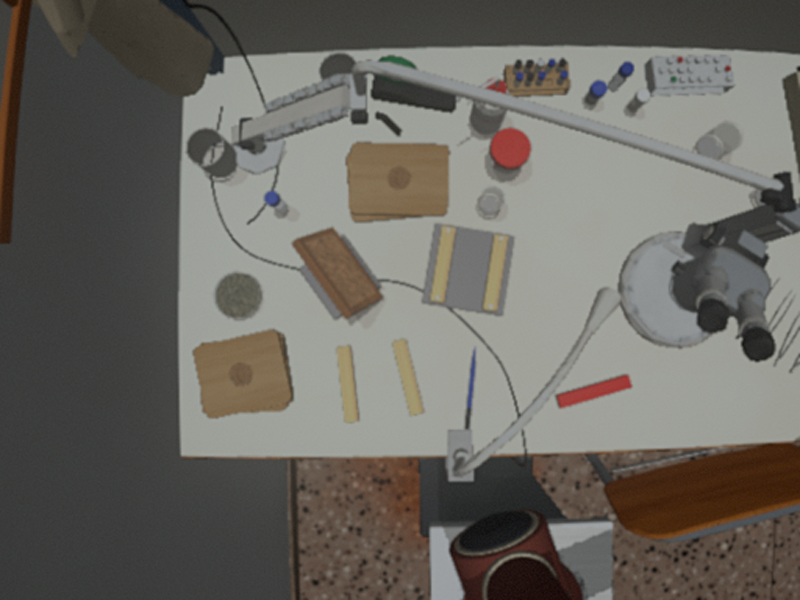

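View pics/scene0.png

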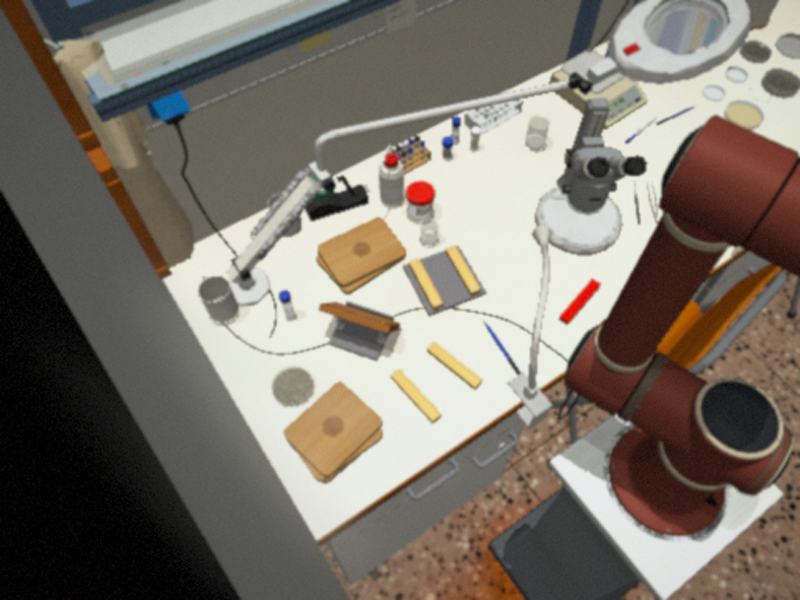

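View pics/wrist0.png

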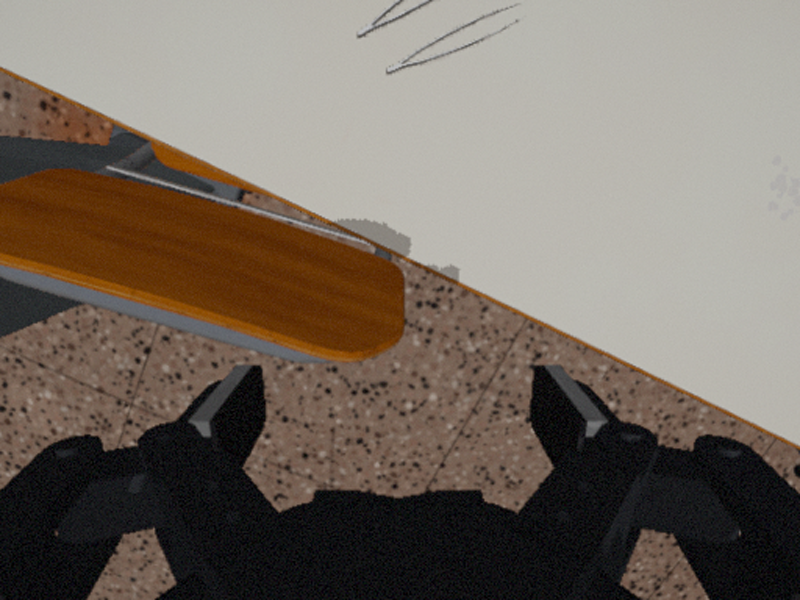

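The top view shows the base with two slats at about (468,268) and the board on its rest at (337,272). The loose slats are at (347,383) and (408,376), and the red look-alike is at (594,390). A gooseneck lamp runs from (460,460) to (610,300), in the way of my path.

```bash
cat > m.py <<'E'
from h import *
def rectfit(d,mask,z):
    c,_=cv2.findContours(mask.astype(np.uint8),cv2.RETR_EXTERNAL,cv2.CHAIN_APPROX_NONE)
    c=max(c,key=cv2.contourArea)[:,0].astype(float)
    P=back(d,c,z)[:,:2]
    (x,y),(w,h),a=cv2.minAreaRect((P*1000).astype(np.float32))
    if w<h: w,h,a=h,w,a+90
    return x,y,w,h,(a+90)%180-90
def tri(d1,u1,d2,u2):
    def row(d,u):
        n=cv2.undistortPoints(np.array(u,float).reshape(1,1,2),np.array(d['camera_matrix']),np.array(d['distortion'],float))[0,0]
        P=np.c_[np.array(d['R']),np.array(d['t'],float)]
        return [n[0]*P[2]-P[0],n[1]*P[2]-P[1]]
    A=np.array(row(d1,u1)+row(d2,u2)); s=np.linalg.lstsq(A[:,:3],-A[:,3],rcond=None); return s[0]
E
python3 - <<'E'
from m import *
D={}
for n in ['top','scene']:
    d=grab(n); D[n]=d
    for th,z in [('slat_1',.0075),('drying_base',.01),('draining_rest',.01),('small_board',.09),('petri_dish',.008),('tall_vial',.04),('small_beaker',.025)]:
        for s in silhouettes(th,n): print(n,th,round(s['score'],2),np.round(s['bbox']),s['mask'].sum(),np.round(rectfit(d,s['mask'],z),1))
k=.64
for nm,a,b in [('neck tip',(610,292),(543,228)),('clip top',(460,455),(532,395)),('neck mid',(560,365),(545,300)),('lamp joint',(780,190),(580,85)),('lamp elbow',(362,68),(320,175)),('microscope eye',(757,343),(633,166)),('vial',(272,198),(286,296)),('board corner A',(295,240),(322,308)),('board B',(350,318),(395,332)),('c',(382,293),(398,320))]:
    print(nm,tri(D['top'],np.array(a)*k,D['scene'],np.array(b)*k))
E
```

```text
top slat_1 0.96 [216. 222. 228. 270.] 455 [400.5 294.4 130.4  25.8   5.3]
top slat_1 0.95 [358. 237. 403. 262.] 458 [ 379.5 -126.8  134.9   27.1  -76.2]
top slat_1 0.58 [251. 218. 272. 267.] 486 [409.5 188.9 135.   27.2  13. ]
top drying_base 0.7 [270. 145. 330. 204.] 2705 [592.1  84.  143.2 139.7 -10.7]
top drying_base 0.44 [134. 178. 166. 203.] 765 [555.9 485.9  87.3  79.2  89. ]
top draining_rest 0.57 [192. 152. 240. 204.] 296 [558.2 340.2 105.6  17.   35.1]
top small_board 0.85 [190. 145. 244. 205.] 1645 [586.6 298.2 154.4  70.6  34.2]
top tall_vial 0.67 [169. 120. 185. 136.] 124 [710.8 408.2  44.8  20.7  44.2]
top small_beaker 0.55 [307. 121. 324. 137.] 281 [708.4  41.5  51.7  45.4  -1.8]
scene slat_1 0.72 [249. 235. 277. 270.] 310 [400.6 295.7 129.9  28.8   2.6]
scene slat_1 0.71 [358. 182. 383. 210.] 279 [ 380.5 -123.4  134.6   32.6  -73.5]
scene slat_1 0.6 [276. 222. 309. 249.] 347 [411.4 193.  130.7  32.7  10.5]
scene drying_base 0.84 [254. 158. 311. 204.] 1413 [593.7  88.8 146.9 143.3 -11.9]
scene draining_rest 0.73 [212. 192. 250. 230.] 685 [571.7 323.8 114.6  65.8  35. ]
scene small_board 0.84 [203. 192. 256. 213.] 439 [575.5 313.8 165.5  33.2  35.9]
scene petri_dish 0.86 [171. 235. 200. 260.] 581 [556.9 486.5  86.9  84.7  -4.6]
scene small_beaker 0.47 [269. 139. 280. 153.] 174 [708.7  45.5  71.7  43.2 -34.2]
neck tip [ 0.5414461  -0.13811027  0.08132522]
clip top [0.2714947  0.1020219  0.00057166]
neck mid [ 0.42470797 -0.06974465  0.00171082]
lamp joint [ 0.64757674 -0.26806761  0.33284255]
lamp elbow [0.85400603 0.23564746 0.20329155]
microscope eye [ 0.46396099 -0.26242393  0.27025607]
vial [0.70901979 0.40610183 0.07049312]
board corner A [0.63477773 0.36369703 0.08572305]
board B [0.50723221 0.27526676 0.08720254]
c [0.55311706 0.23182818 0.02395815]
```

```bash
python3 - <<'E'
from m import *
t=grab('top');s=grab('scene')
k=.64
# for points on neck in top, epipolar scene px for several heights
for p in [(475,465),(500,450),(530,425),(560,390),(580,360),(595,325),(605,300)]:
    print(p,[ (z,np.round(proj(s,back(t,[np.array(p)*k],z))[0]/k).tolist()) for z in (0,.05,.1,.15,.2,.25,.3,.4)])
a=cv2.resize(t['frame'][170:320,260:420],(800,750),interpolation=cv2.INTER_CUBIC)[:600]
b=cv2.resize(s['frame'][130:280,290:400],(440,600),interpolation=cv2.INTER_CUBIC)
cv2.imwrite('pics/c1.png',cv2.resize(np.hstack([a[:, :],b]),(800,400)))
E
```

```text
(475, 465) [(0, [546.0, 395.0]), (0.05, [544.0, 382.0]), (0.1, [543.0, 367.0]), (0.15, [542.0, 351.0]), (0.2, [540.0, 334.0]), (0.25, [539.0, 317.0]), (0.3, [537.0, 297.0]), (0.4, [533.0, 254.0])]
(500, 450) [(0, [554.0, 375.0]), (0.05, [553.0, 362.0]), (0.1, [551.0, 348.0]), (0.15, [549.0, 333.0]), (0.2, [548.0, 317.0]), (0.25, [546.0, 300.0]), (0.3, [544.0, 281.0]), (0.4, [539.0, 240.0])]
(530, 425) [(0, [560.0, 347.0]), (0.05, [558.0, 335.0]), (0.1, [557.0, 322.0]), (0.15, [555.0, 308.0]), (0.2, [553.0, 293.0]), (0.25, [551.0, 277.0]), (0.3, [549.0, 260.0]), (0.4, [544.0, 221.0])]
(560, 390) [(0, [560.0, 314.0]), (0.05, [559.0, 303.0]), (0.1, [557.0, 291.0]), (0.15, [556.0, 279.0]), (0.2, [554.0, 265.0]), (0.25, [552.0, 250.0]), (0.3, [550.0, 234.0]), (0.4, [545.0, 198.0])]
(580, 360) [(0, [557.0, 290.0]), (0.05, [556.0, 280.0]), (0.1, [555.0, 268.0]), (0.15, [553.0, 257.0]), (0.2, [551.0, 244.0]), (0.25, [549.0, 230.0]), (0.3, [548.0, 215.0]), (0.4, [543.0, 181.0])]
(595, 325) [(0, [549.0, 266.0]), (0.05, [548.0, 256.0]), (0.1, [547.0, 246.0]), (0.15, [546.0, 234.0]), (0.2, [544.0, 222.0]), (0.25, [542.0, 209.0]), (0.3, [541.0, 195.0]), (0.4, [537.0, 164.0])]
(605, 300) [(0, [543.0, 249.0]), (0.05, [542.0, 240.0]), (0.1, [541.0, 230.0]), (0.15, [540.0, 219.0]), (0.2, [539.0, 208.0]), (0.25, [537.0, 195.0]), (0.3, [536.0, 182.0]), (0.4, [532.0, 152.0])]
```

View pics/c1.png

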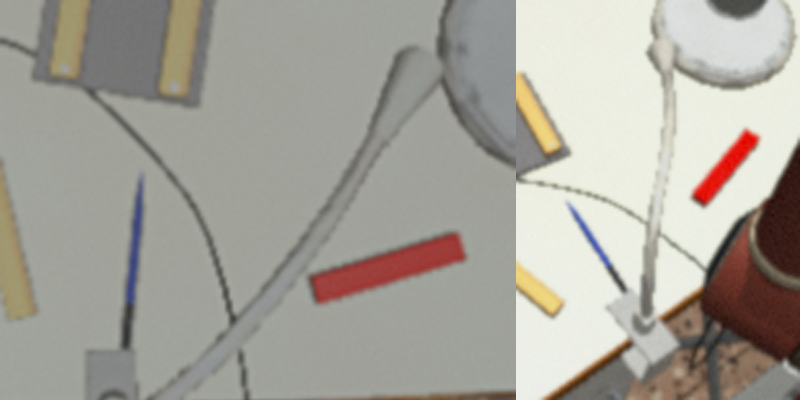

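The scene and top views place the gooseneck at roughly 0.25–0.3 m at its peak, so I'll cross above it.

Emit:
jog_arm --increments '[{"slide":[0,0,-38]},{"slide":[0,0,-38]},{"slide":[0,0,-38]},{"slide":[0,0,-38]},{"slide":[0,0,-38]},{"slide":[0,0,-38]},{"slide":[0,0,-38]},{"slide":[22,-31,0]},{"slide":[22,-31,0]},{"slide":[22,-31,0]},{"slide":[22,-31,0]},{"slide":[22,-31,0]},{"slide":[22,-31,0]},{"slide":[22,-31,0]},{"slide":[22,-31,0]},{"slide":[22,-31,0]},{"slide":[22,-31,0]}]' --fingers 0.6

```text
invalid input
```

Emit:
jog_arm --increments '[{"slide":[0,0,-38],"rotation":[0,0,0]},{"slide":[0,0,-38],"rotation":[0,0,0]},{"slide":[0,0,-38],"rotation":[0,0,0]},{"slide":[0,0,-38],"rotation":[0,0,0]},{"slide":[0,0,-38],"rotation":[0,0,0]},{"slide":[0,0,-38],"rotation":[0,0,0]},{"slide":[0,0,-38],"rotation":[0,0,0]},{"slide":[22,-31,0],"rotation":[0,0,0]},{"slide":[22,-31,0],"rotation":[0,0,0]},{"slide":[22,-31,0],"rotation":[0,0,0]},{"slide":[22,-31,0],"rotation":[0,0,0]},{"slide":[22,-31,0],"rotation":[0,0,0]},{"slide":[22,-31,0],"rotation":[0,0,0]},{"slide":[22,-31,0],"rotation":[0,0,0]},{"slide":[22,-31,0],"rotation":[0,0,0]}]' --fingers 0.6

```text
time: 3.35
tool_pos: [0.3214, -0.2621, 0.4585]
tool_rot: [0.0, 0.975, 0.221, 0.0]
contact_force: [1.3, 0.2, 0.2]
gripper_width: 0.603
```

Emit:
jog_arm --increments '[{"slide":[20,-33,0],"rotation":[0,0,0]},{"slide":[20,-33,0],"rotation":[0,0,0]},{"slide":[20,-33,0],"rotation":[0,0,0]},{"slide":[20,-33,0],"rotation":[0,0,0]},{"slide":[20,-33,0],"rotation":[0,0,0]},{"slide":[20,-33,0],"rotation":[0,0,0]},{"slide":[20,-33,0],"rotation":[0,0,0]},{"slide":[20,-33,0],"rotation":[0,0,0]},{"slide":[20,-33,0],"rotation":[0,0,0]},{"slide":[20,-33,0],"rotation":[0,0,0]},{"slide":[20,-33,0],"rotation":[0,0,0]},{"slide":[20,-33,0],"rotation":[0,0,0]},{"slide":[0,0,40],"rotation":[0,0,6.3]},{"slide":[0,0,40],"rotation":[0,0,6.3]},{"slide":[0,0,40],"rotation":[0,0,0]},{"slide":[0,0,30],"rotation":[0,0,0]},{"slide":[0,0,0],"rotation":[0,0,0]}]'

```text
time: 4.77
tool_pos: [0.3636, 0.196, 0.3]
tool_rot: [0.001, 0.994, 0.113, -0.007]
contact_force: [-0.4, 0.6, -1.5]
gripper_width: 0.605
```

```bash
python3 - <<'E'
from m import *
d=grab('wrist','w1.png'); print(-np.array(d['R']).T@np.array(d['t']),d['camera_matrix'])
for th,z in [('slat_1',.0075),('drying_base',.01),('draining_rest',.01),('small_board',.09)]:
    for s in silhouettes(th,'wrist'): print(th,round(s['score'],2),np.round(s['bbox']),s['mask'].sum(),np.round(rectfit(d,s['mask'],z),1))
print(state())
E
```

```text
[0.42939916 0.21149612 0.48114616] [[285.82078624   0.         254.31823457]
 [  0.         285.82078624 190.24196918]
 [  0.           0.           1.        ]]
slat_1 0.8 [256.  81. 272. 169.] 1257 [408.8 190.  130.7  24.1  13.2]
slat_1 0.63 [399. 179. 472. 192.] 770 [371.7 -97.9  73.7  27.  -74.8]
slat_1 0.57 [189.  72. 210. 156.] 1382 [399.7 293.8 133.9  27.8   6. ]
slat_1 0.33 [194.   0. 261.  36.] 1704 [552.8 279.7  93.8  45.7 -77.2]
drying_base 0.87 [300.   0. 422.  86.] 6792 [589.1  84.9 142.7 139.1  80.2]
draining_rest 0.62 [185.   3. 258.  40.] 644 [542.3 318.4  64.2  31.5  36.7]
small_board 0.8 [195.   0. 257.  32.] 1682 [531.9 267.9  75.   36.6 -77.2]
{'time': 5.0167, 'joint_pos': array([ 3.13082020e-01, -5.08834929e-01,  1.89128403e+00,  3.67788339e-05,
        1.75344676e+00,  1.65723963e+00]), 'joint_vel': array([-0.00151728, -0.0001045 , -0.00066341, -0.00030899, -0.00503768,
       -0.00070907]), 'joint_efforts': array([ 3.23062052e-02, -1.61196309e+01, -3.71800232e+01,  1.88069193e-03,
       -5.56165949e-03, -8.47082788e-05]), 'tool_pos': array([0.36827952, 0.19722616, 0.31217314]), 'tool_rot': array([-5.82940772e-04,  9.93581815e-01,  1.13079898e-01,  2.78816497e-03]), 'contact_force': array([ 0.68504709, -0.15518964, -0.39906042]), 'ft_torque': array([ 0.03378401, -0.06360611, -0.00146628]), 'gripper_width': 0.6019973291486707}
```

View pics/w1.png

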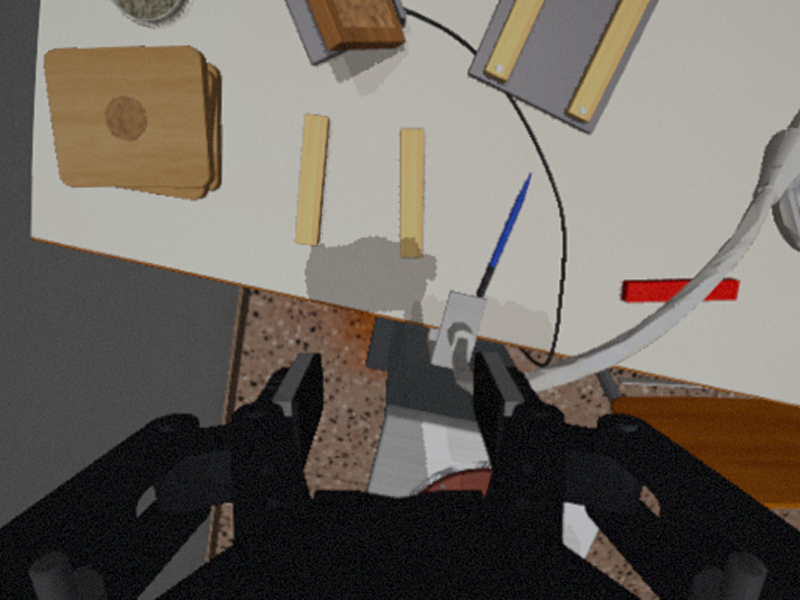

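The wrist view shows slat A at (412,190) and slat B at (312,178), both in reach. The base shows at the top right and the red piece at (680,290). I'll go for slat A first.

Emit:
jog_arm --increments '[{"slide":[19.2,8.1,30],"rotation":[0,0,0]},{"slide":[19.2,8.1,30],"rotation":[0,0,0]},{"slide":[0,0,40],"rotation":[0,0,0]},{"slide":[0,0,40],"rotation":[0,0,0]},{"slide":[0,0,40],"rotation":[0,0,0]},{"slide":[0,0,40],"rotation":[0,0,0]},{"slide":[0,0,30],"rotation":[0,0,0]},{"slide":[0,0,20],"rotation":[0,0,0]},{"slide":[0,0,0],"rotation":[0,0,0]},{"slide":[0,0,0],"rotation":[0,0,0]},{"slide":[0,0,0],"rotation":[0,0,0]}]'

```text
time: 5.93
tool_pos: [0.4108, 0.1904, 0.0416]
tool_rot: [-0.0, 0.994, 0.113, 0.003]
contact_force: [0.6, -0.6, 0.2]
gripper_width: 0.599
```

```bash
python3 - <<'E'
from m import *
d=grab('wrist','w2.png')
for s in silhouettes('slat_1','wrist'): print(round(s['score'],2),np.round(s['bbox']),s['mask'].sum(),np.round(rectfit(d,s['mask'],.0075),1))
s=state();print(s['tool_pos'],s['tool_rot'],s['time'])
E
```

```text
0.9 [102.  97. 141. 262.] 5942 [397.9 294.8 134.3  29.3   5.4]
0.67 [233. 114. 269. 275.] 5111 [408.4 191.3 133.1  25.4  13.2]
0.52 [499. 294. 512. 320.] 252 [361.7 -63.5  34.3  11.1  29.2]
[0.4106711  0.19048218 0.04166261] [-4.52907746e-04  9.93569627e-01  1.13186924e-01  2.81278275e-03] 6.0333
```

View pics/w2.png

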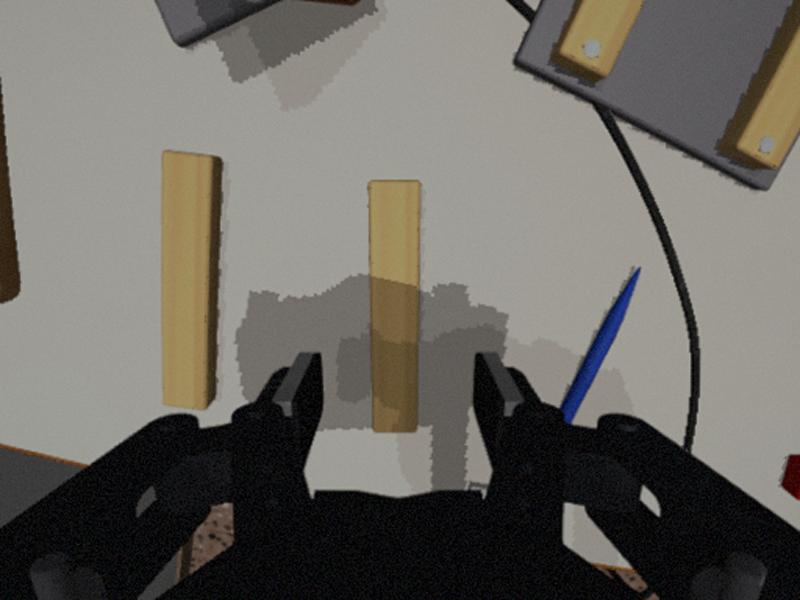

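Emit:
jog_arm --increments '[{"slide":[-1.5,0,20],"rotation":[0,0,0]},{"slide":[0,0,17.5],"rotation":[0,0,0]},{"slide":[0,0,0],"rotation":[0,0,0]},{"slide":[0,0,0],"rotation":[0,0,0]}]'

```text
time: 6.37
tool_pos: [0.4069, 0.1895, 0.0017]
tool_rot: [-0.0, 0.994, 0.113, 0.0]
contact_force: [-0.8, -0.9, -0.2]
gripper_width: 0.599
```

Emit:
jog_arm --increments '[{"slide":[0,0,0],"rotation":[0,0,0]},{"slide":[0,0,0],"rotation":[0,0,0]},{"slide":[0,0,0],"rotation":[0,0,0]},{"slide":[0,0,0],"rotation":[0,0,0]},{"slide":[0,0,0],"rotation":[0,0,0]},{"slide":[0,0,0],"rotation":[0,0,0]}]' --fingers 0

```text
time: 6.87
tool_pos: [0.4067, 0.1895, 0.0012]
tool_rot: [-0.0, 0.994, 0.113, 0.0]
contact_force: [0.0, -0.5, -0.0]
gripper_width: -0.002
```

```bash
python3 - <<'E'
from m import *
d=grab('wrist','w3.png')
s=state();print(s['tool_pos'],s['tool_rot'],s['time'],s['gripper_width'])
E
```

```text
[0.40661997 0.18944772 0.00105515] [-3.20763945e-05  9.93574912e-01  1.13176328e-01  1.08482404e-04] 6.9167 0.00036080187439541345
```

View pics/w3.png

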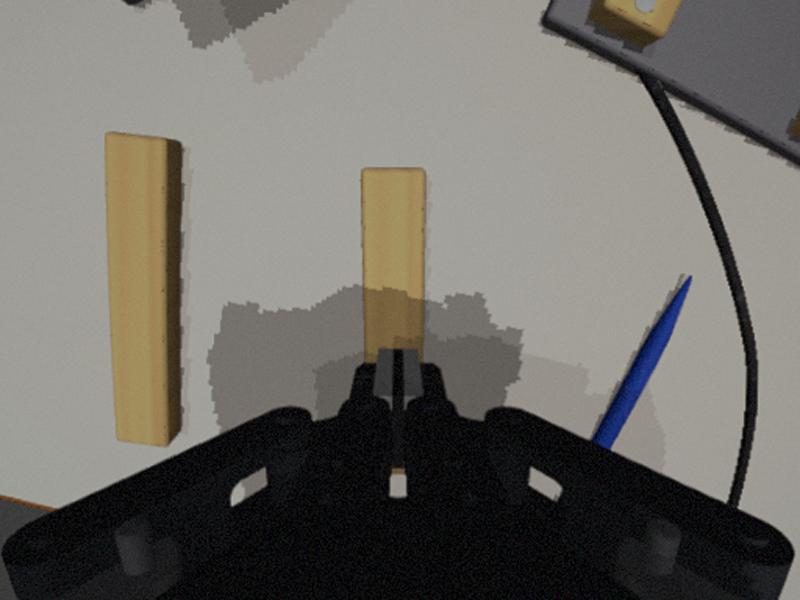

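```bash
python3 - <<'E'
from m import *
d=grab('wrist');print(manip.grip_depth, -np.array(d['R']).T@np.array(d['t']))
f=d['frame']; cv2.imwrite('pics/c3.png',cv2.resize(f[80:290,60:290],(800,730),interpolation=cv2.INTER_CUBIC)[:600])
for s in silhouettes('slat_1','wrist')[:2]:
  for z in (-.01,0,.0075,.015): print(np.round(s['bbox']),z,np.round(rectfit(d,s['mask'],z),1))
s=state();print(s['contact_force'],s['joint_pos'],s['tool_pos'])
grab('scene','s3.png')
E
```

```text
-0.0187 [0.47012244 0.20409883 0.18308747]
[231. 104. 274. 303.] -0.01 [431.2 196.6  87.8  28.4  13. ]
[231. 104. 274. 303.] 0 [433.2 197.   83.2  27.   13. ]
[231. 104. 274. 303.] 0.0075 [434.7 197.3  79.8  25.9  13. ]
[231. 104. 274. 303.] 0.015 [436.2 197.6  76.4  24.8  13. ]
[ 66.  84. 116. 284.] -0.01 [390.3 304.3 149.   35.1   4.8]
[ 66.  84. 116. 284.] 0 [394.4 299.2 141.2  33.3   4.8]
[ 66.  84. 116. 284.] 0.0075 [397.5 295.3 135.5  31.9   4.8]
[ 66.  84. 116. 284.] 0.015 [400.6 291.4 129.7  30.5   4.8]
[0.8095379  0.55981254 0.86149155] [ 2.69789845e-01 -1.74163432e-01  2.16989915e+00  2.92103906e-06
  1.14587477e+00  1.61371131e+00] [0.40653348 0.18940513 0.00091979]
```

View pics/c3.png

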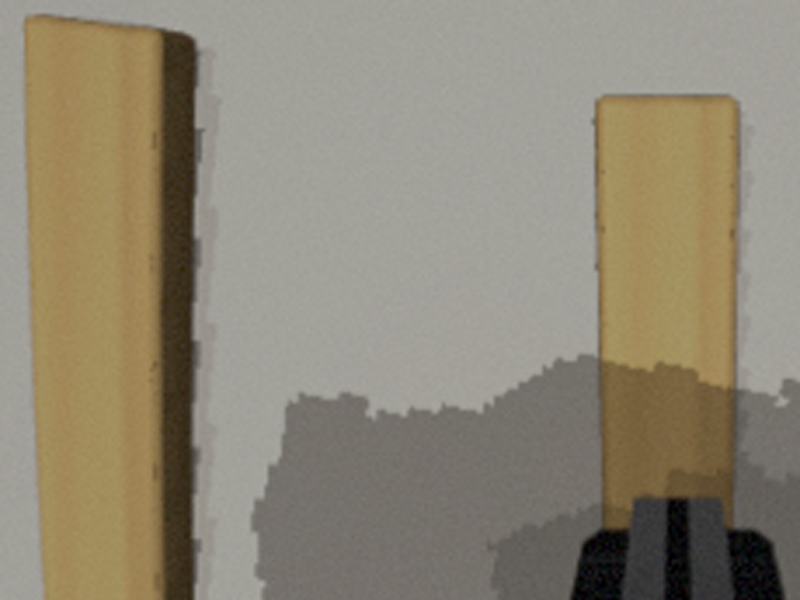

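View pics/s3.png

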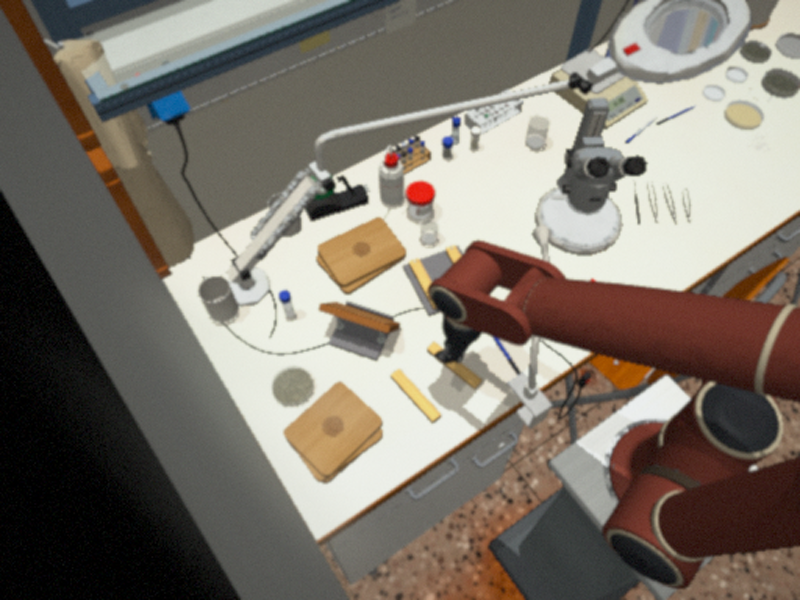

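```bash
python3 - <<'E'
from m import *
d=grab('wrist');s=state()
from scipy.spatial.transform import Rotation as Ro
q=s['tool_rot'];R=Ro.from_quat([q[1],q[2],q[3],q[0]]).as_matrix();p=s['tool_pos']
for z in (0,-.01,-.02,-.03,-.04,-.05):
    print(z,[np.round(proj(d,p+R@np.array([x,y,z]))[0]/.64) .tolist() for x in (.011,-.011) for y in (-.012,0,.012)])
print(np.array(d['R'])@R, p, s['time'])
E
```

```text
0 [[368.0, 309.0], [396.0, 309.0], [424.0, 309.0], [369.0, 357.0], [396.0, 357.0], [424.0, 357.0]]
-0.01 [[366.0, 316.0], [396.0, 316.0], [426.0, 316.0], [367.0, 366.0], [396.0, 366.0], [425.0, 366.0]]
-0.02 [[365.0, 324.0], [396.0, 324.0], [428.0, 324.0], [366.0, 377.0], [396.0, 377.0], [426.0, 377.0]]
-0.03 [[363.0, 333.0], [396.0, 333.0], [429.0, 333.0], [364.0, 388.0], [396.0, 388.0], [428.0, 388.0]]
-0.04 [[361.0, 343.0], [396.0, 343.0], [432.0, 343.0], [362.0, 401.0], [396.0, 401.0], [430.0, 401.0]]
-0.05 [[358.0, 354.0], [396.0, 354.0], [434.0, 354.0], [360.0, 416.0], [396.0, 416.0], [432.0, 416.0]]
[[ 0.00236928  0.99999517 -0.00201153]
 [-0.96560686  0.00176481 -0.26000053]
 [-0.25999572  0.00255836  0.96560638]] [0.40650345 0.18939052 0.00086704] 7.1167
```

```bash
python3 - <<'E'
from m import *
a=grab('scene');b=grab('top');p=state()['tool_pos']
for d,n in ((a,'scene'),(b,'top')):
    u=proj(d,[p,p+[0,0,.0187],p+[0,0,.043],p+[0,0,.09]]);print(n,np.round(u,1).tolist())
    c=u[0].astype(int); x0,y0=c[0]-50,c[1]-50
    f=cv2.resize(d['frame'][y0:y0+75,x0:x0+100],(800,600),interpolation=cv2.INTER_CUBIC)
    for q,col in zip(u,((0,0,255),(0,255,0),(255,0,0),(255,255,0))): cv2.circle(f,tuple(((q-[x0,y0]+.5)*8).astype(int).tolist()),4,col,-1)
    cv2.imwrite('pics/z_%s.png'%n,f)
E
```

```text
scene [[291.8, 234.8], [292.2, 232.2], [292.7, 228.8], [293.8, 221.8]]
top [[261.4, 241.9], [261.3, 242.5], [261.1, 243.4], [260.8, 245.2]]
```

View pics/z_scene.png

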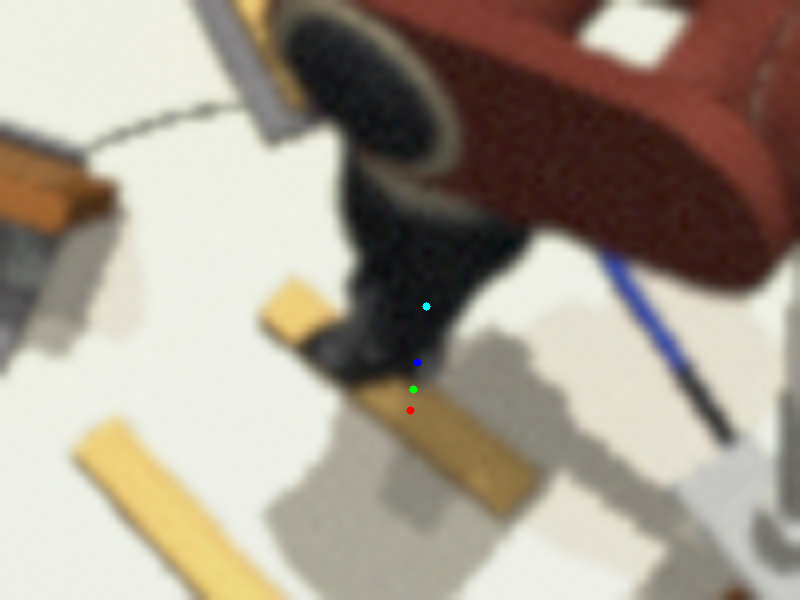

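View pics/z_top.png

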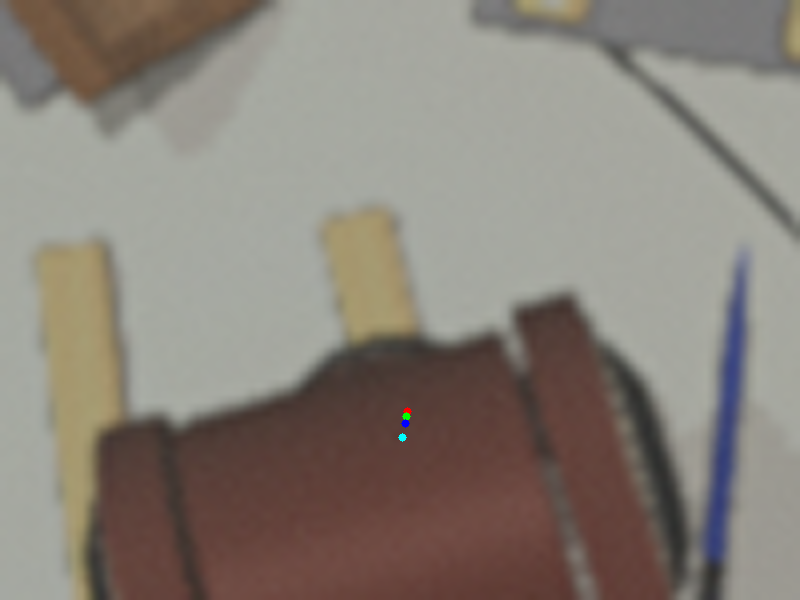

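The gripper shut above slat A: the visible fingertips sit well above where I expected from the reported TCP, with no contact force. I'll open and descend in small, force-checked steps.

Emit:
jog_arm --increments '[{"slide":[0,0,0],"rotation":[0,0,0]},{"slide":[0,0,0],"rotation":[0,0,0]},{"slide":[0,0,0],"rotation":[0,0,0]},{"slide":[0,0,0],"rotation":[0,0,0]},{"slide":[0,0,5],"rotation":[0,0,0]},{"slide":[0,0,0],"rotation":[0,0,0]}]' --fingers 0.55

```text
time: 7.72
tool_pos: [0.4059, 0.1892, -0.0049]
tool_rot: [0.0, 0.994, 0.113, -0.001]
contact_force: [-0.4, -0.5, 0.6]
gripper_width: 0.552
```

```bash
python3 - <<'E'
from m import *
d=grab('wrist','w4.png')
s=state();print(s['tool_pos'],s['contact_force'],s['time'],s['gripper_width'])
E
```

```text
[ 0.40592401  0.18924524 -0.00481216] [ 0.24667358 -0.67317506 -0.3433907 ] 7.7667 0.5489270603577356
```

View pics/w4.png

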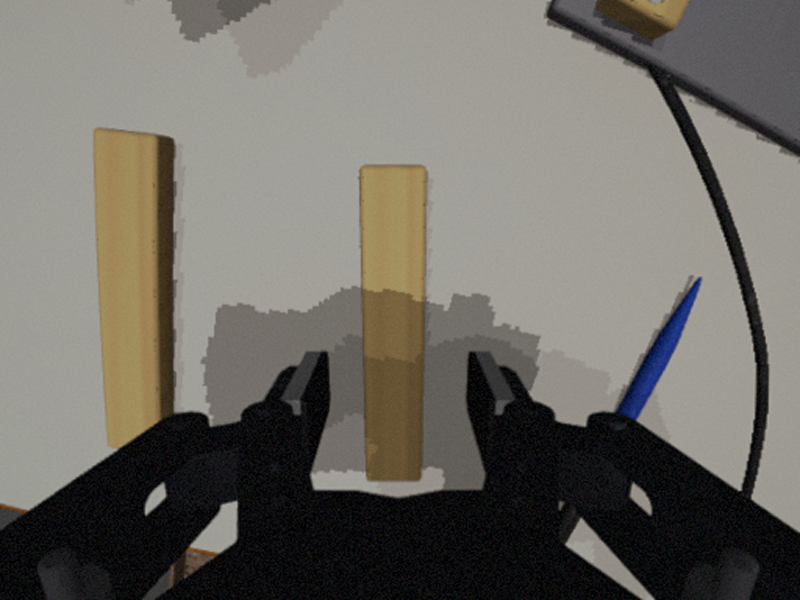

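Emit:
jog_arm --increments '[{"slide":[3,0,6],"rotation":[0,0,0]},{"slide":[0,0,6],"rotation":[0,0,0]},{"slide":[0,0,0],"rotation":[0,0,0]}]'

```text
time: 8.02
tool_pos: [0.4084, 0.1898, -0.0177]
tool_rot: [0.0, 0.994, 0.113, -0.001]
contact_force: [1.0, -0.0, -1.3]
gripper_width: 0.549
```

```bash
python3 - <<'E'
from m import *
d=grab('wrist','w5.png');a=grab('scene')
s=state();print(s['tool_pos'],s['contact_force'],s['time'],s['gripper_width'])
f=cv2.resize(a['frame'][185:260,242:342],(800,600),interpolation=cv2.INTER_CUBIC);cv2.imwrite('pics/z5.png',f)
E
```

```text
[ 0.40889005  0.18990315 -0.01681251] [-0.51743962  0.26859675  0.50166132] 8.1167 0.5543222989347293
```

View pics/w5.png

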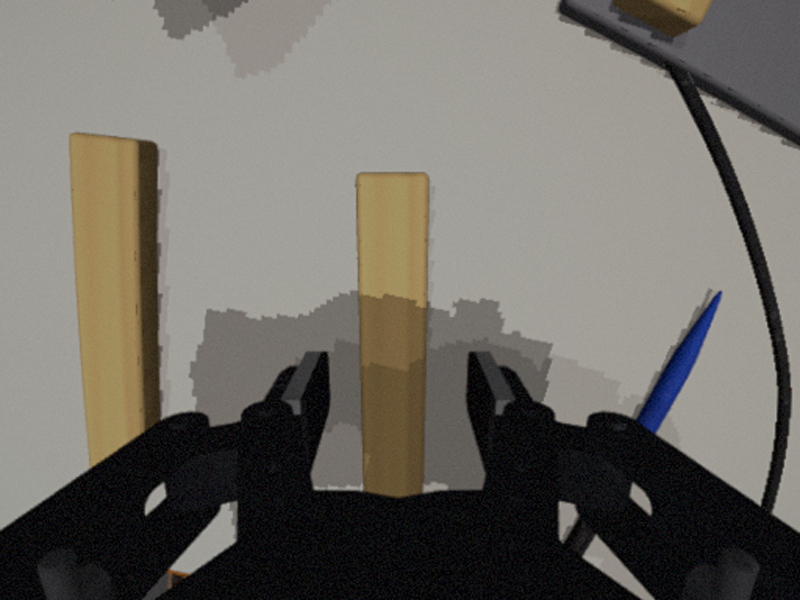

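View pics/z5.png

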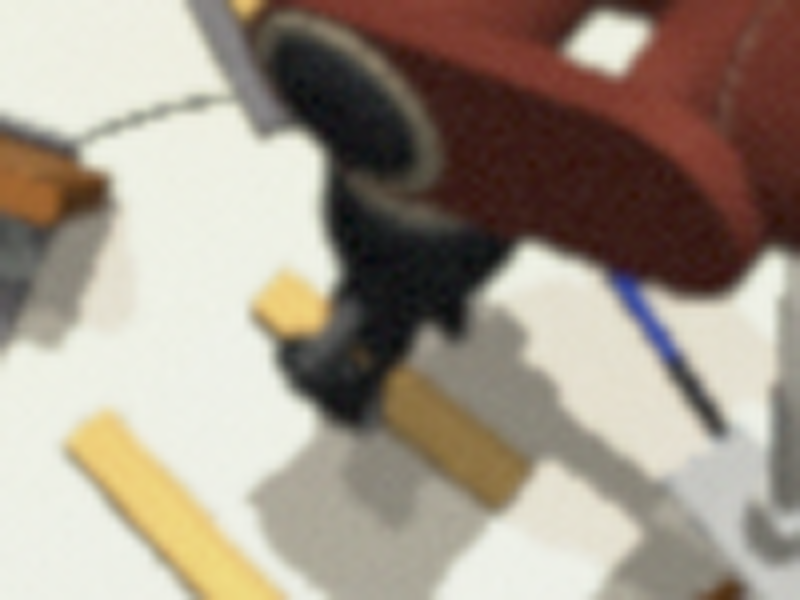

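Emit:
jog_arm --increments '[{"slide":[0,0,6],"rotation":[0,0,0]},{"slide":[0,0,5],"rotation":[0,0,0]},{"slide":[0,0,0],"rotation":[0,0,0]},{"slide":[0,0,0],"rotation":[0,0,0]}]'

```text
time: 8.45
tool_pos: [0.4089, 0.1899, -0.0277]
tool_rot: [0.0, 0.994, 0.113, -0.001]
contact_force: [0.3, -0.2, -0.1]
gripper_width: 0.557
```

Emit:
jog_arm --increments '[{"slide":[0,0,3],"rotation":[0,0,0]},{"slide":[0,0,2],"rotation":[0,0,0]},{"slide":[0,0,0],"rotation":[0,0,0]},{"slide":[0,0,0],"rotation":[0,0,0]}]'

```text
time: 8.78
tool_pos: [0.4094, 0.1901, -0.0322]
tool_rot: [0.0, 0.994, 0.113, -0.0]
contact_force: [-0.4, -0.1, 0.2]
gripper_width: 0.554
```

```bash
python3 - <<'E'
from m import *
d=grab('wrist','w6.png');a=grab('scene')
s=state();print(s['tool_pos'],s['contact_force'],s['time'],s['gripper_width'])
f=cv2.resize(a['frame'][185:260,242:342],(800,600),interpolation=cv2.INTER_CUBIC);cv2.imwrite('pics/z6.png',f)
E
```

```text
[ 0.40957453  0.19013248 -0.03198391] [-0.65609507 -0.12784184  0.13308675] 8.8833 0.5489171011063011
```

View pics/w6.png

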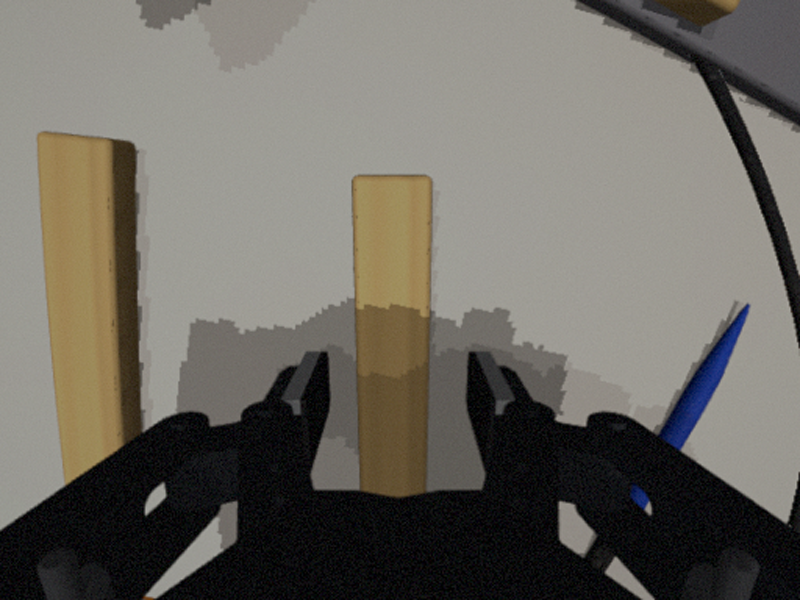

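View pics/z6.png

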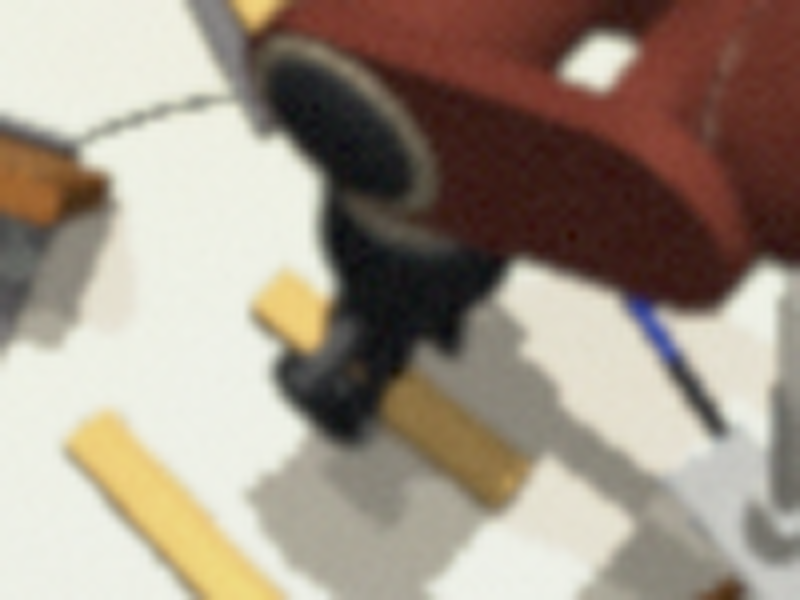

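Emit:
jog_arm --increments '[{"slide":[0,0,-2],"rotation":[0,0,0]},{"slide":[0,0,0],"rotation":[0,0,0]},{"slide":[0,0,0],"rotation":[0,0,0]},{"slide":[0,0,0],"rotation":[0,0,0]},{"slide":[0,0,0],"rotation":[0,0,0]}]' --fingers 0

```text
time: 9.3
tool_pos: [0.4102, 0.1903, -0.0293]
tool_rot: [-0.0, 0.994, 0.113, 0.001]
contact_force: [-0.2, -0.1, 6.5]
gripper_width: 0.251
```

Slat A is gripped, with the width stalled at 0.25. The real fingertips are about 29 mm behind the reported TCP. I'll lift, turn, and carry it over the base.

Emit:
jog_arm --increments '[{"slide":[0,0,-20],"rotation":[0,0,0]},{"slide":[0,0,-40],"rotation":[0,0,0]},{"slide":[0,0,-40],"rotation":[0,0,0]},{"slide":[0,0,-40],"rotation":[0,0,0]},{"slide":[0,0,0],"rotation":[0,0,-6.63]},{"slide":[0,0,0],"rotation":[0,0,-6.63]},{"slide":[0,0,0],"rotation":[0,0,-6.63]},{"slide":[0,0,0],"rotation":[0,0,-6.63]},{"slide":[0,0,0],"rotation":[0,0,-6.63]},{"slide":[0,0,0],"rotation":[0,0,-6.63]},{"slide":[0,0,0],"rotation":[0,0,-6.63]},{"slide":[0,0,0],"rotation":[0,0,-6.63]},{"slide":[0,0,0],"rotation":[0,0,-6.63]},{"slide":[0,0,0],"rotation":[0,0,-6.63]},{"slide":[-10,35,0],"rotation":[0,0,0]},{"slide":[-10,35,0],"rotation":[0,0,0]},{"slide":[-10,35,0],"rotation":[0,0,0]},{"slide":[0,0,0],"rotation":[0,0,0]},{"slide":[0,0,0],"rotation":[0,0,0]}]'

```text
time: 10.88
tool_pos: [0.5077, 0.1402, 0.109]
tool_rot: [-0.001, 0.771, 0.637, -0.001]
contact_force: [0.1, 0.4, -0.6]
gripper_width: 0.254
```

```bash
python3 - <<'E'
from m import *
d=grab('wrist','w7.png')
np.save('d7.npy',d,allow_pickle=True)
s=state();print(s['tool_pos'],s['tool_rot'],s['contact_force'],s['time'],s['gripper_width'],s['joint_pos'])
for n in ('drying_base','slat_1','small_board','draining_rest'):
  for x in silhouettes(n,'wrist'): print(n,round(x['score'],2),np.round(x['bbox']),x['mask'].sum(),np.round(rectfit(d,x['mask'],.01),1))
E
```

```text
[0.50673162 0.14076551 0.10896781] [-6.45933522e-04  7.70284608e-01  6.37699454e-01 -7.82062458e-04] [-0.83261401 -0.14296807 -0.48602043] 10.9333 0.2540814037117831 [ 1.29242299e-01 -1.17460651e-01  1.92153060e+00  2.66228053e-04
  1.33953474e+00  3.16960604e-01]
drying_base 0.75 [278. 150. 420. 272.] 14097 [594.8  85.5 142.9 138.1 -10.3]
slat_1 0.98 [231. 110. 279. 316.] 9217 [498.4  91.8 231.2  48.8  79.4]
slat_1 0.96 [ 40.   2. 181.  76.] 4401 [399.7 293.7 134.3  28.2   6. ]
small_board 0.87 [222.   1. 355.  80.] 5397 [561.9 263.1 116.   65.5 -10.2]
draining_rest 0.8 [294.   0. 367.  74.] 920 [598.4 261.1  87.5   9.3  34.8]
```

View pics/w7.png

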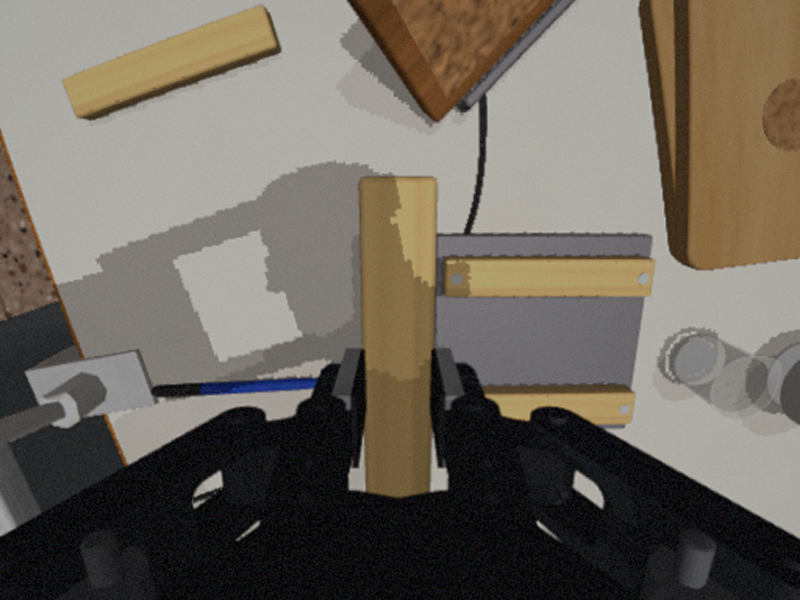

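```bash
python3 - <<'E'
from m import *
d=np.load('d7.npy',allow_pickle=True).item()
f=d['frame'];hsv=cv2.cvtColor(f,cv2.COLOR_BGR2HSV)
m=cv2.inRange(hsv,(10,60,90),(35,255,255))
n,l,st,c=cv2.connectedComponentsWithStats(m)
for i in range(1,n):
    if st[i,4]>300: print(st[i],[np.round(rectfit(d,l==i,z),1).tolist() for z in (.02,.025)])
cv2.imwrite('pics/m7.png',cv2.resize(f[130:290,270:430],(800,600),interpolation=cv2.INTER_CUBIC))
t=grab('top');f=t['frame'];cv2.imwrite('pics/t7.png',cv2.resize(f[130:220,250:370],(800,600),interpolation=cv2.INTER_CUBIC))
E
```

```text
[ 242    0  111   78 4599] [[565.7, 282.5, 87.8, 65.3, 35.0], [564.9, 281.1, 86.2, 64.1, 35.0]]
[416   0  17 120 958] [[682.3, 221.9, 104.2, 12.7, -88.6], [679.3, 221.6, 102.3, 12.5, -88.6]]
[  440     0    72   173 12057] [[729.2, 190.7, 158.2, 75.0, 88.5], [725.4, 191.0, 155.3, 73.6, 88.5]]
[  40    3  138   73 3896] [[403.4, 292.1, 128.1, 23.4, 5.7], [405.6, 290.4, 125.8, 22.9, 5.7]]
[   0   83   54  147 2014] [[266.3, 204.7, 149.0, 49.0, -89.8], [271.0, 204.7, 146.3, 48.1, -89.8]]
[ 229  113   51  205 9127] [[499.1, 95.4, 222.1, 46.8, 79.3], [499.5, 97.4, 218.0, 45.9, 79.3]]
[ 285  165  134   25 3227] [[602.1, 127.6, 131.6, 24.3, -10.5], [600.6, 129.0, 129.1, 23.8, -10.5]]
[ 310  249   97   23 1393] [[599.8, 35.0, 103.3, 26.1, -9.8], [598.3, 38.1, 101.4, 25.6, -9.8]]
```

View pics/m7.png

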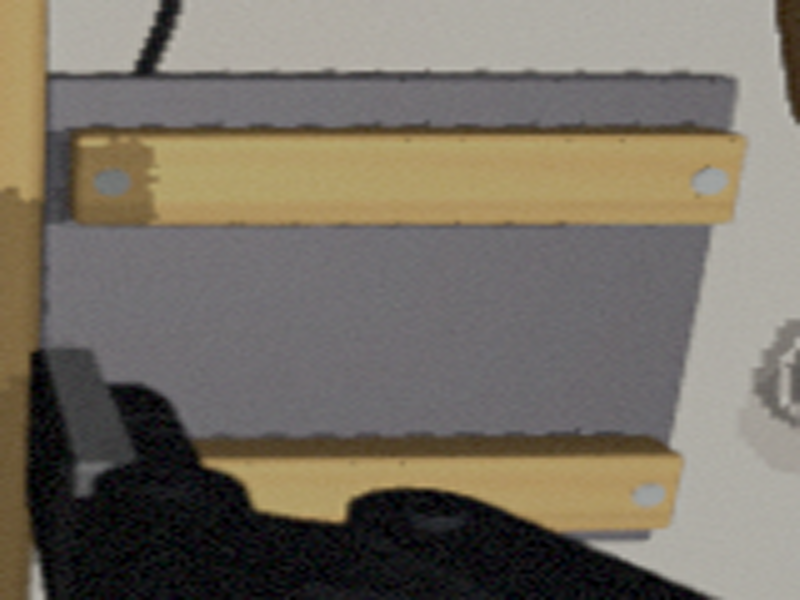

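```bash
cat > tf.py <<'E'
from m import *
from scipy.spatial.transform import Rotation as Ro
def pose():
    s=state();q=s['tool_rot'];return np.array(s['tool_pos']),Ro.from_quat([q[1],q[2],q[3],q[0]]).as_matrix()
def yaw(R): return np.degrees(np.arctan2(R[1,0],R[0,0]))
E
python3 - <<'E'
from tf import *
d=np.load('d7.npy',allow_pickle=True).item()
p,R=pose();print(p,yaw(R),np.round(R,4))
k=.64
for zz in (.148,.153):
  P=back(d,[np.array(u)*k for u in ((362,178),(436,178),(368,490),(430,490))],zz)
  print(zz,np.round((P-p)@R*1000,1))
print('move',(np.array([.6368,.0765,p[2]])-p)@R*1000)
E
```

```text
[0.50624103 0.14165843 0.10986048] 79.36353278940258 [[ 1.846e-01  9.828e-01 -0.000e+00]
 [ 9.828e-01 -1.846e-01  1.000e-04]
 [ 1.000e-04 -0.000e+00 -1.000e+00]]
0.148 [[ 63.9  -9.3 -38.1]
 [ 63.9  13.7 -38.1]
 [-50.4  -9.6 -38.1]
 [-50.4  14.  -38.1]]
0.153 [[ 64.   -8.9 -43.1]
 [ 63.9  13.2 -43.1]
 [-46.4  -9.2 -43.1]
 [-46.4  13.5 -43.1]]
move [-3.99407075e+01  1.40342456e+02 -5.25392366e-03]
```

Emit:
jog_arm --increments '[{"slide":[-9.75,34.75,0],"rotation":[0,0,0]},{"slide":[-9.75,34.75,0],"rotation":[0,0,0]},{"slide":[-9.75,34.75,0],"rotation":[0,0,0]},{"slide":[-9.75,34.75,0],"rotation":[0,0,0]},{"slide":[0,0,30],"rotation":[0,0,0]},{"slide":[0,0,30],"rotation":[0,0,0]},{"slide":[0,0,20],"rotation":[0,0,0]},{"slide":[0,0,0],"rotation":[0,0,0]},{"slide":[0,0,0],"rotation":[0,0,0]},{"slide":[0,0,0],"rotation":[0,0,0]}]'

```text
time: 12.02
tool_pos: [0.6373, 0.0774, 0.0318]
tool_rot: [0.001, 0.77, 0.638, 0.001]
contact_force: [0.5, -0.8, -0.2]
gripper_width: 0.254
```

```bash
python3 - <<'E'
from tf import *
d=grab('wrist','w8.png');p,R=pose();print(p,yaw(R),state()['contact_force'],state()['time'])
print('move',(np.array([.6368,.0765,p[2]])-p)@R*1000)
E
```

```text
[0.63799803 0.07737589 0.03257955] 79.33391585491725 [ 0.73004665 -0.10341855  0.64093906] 12.0667
move [-1.08249625 -1.01520936 -0.00494694]
```

View pics/w8.png

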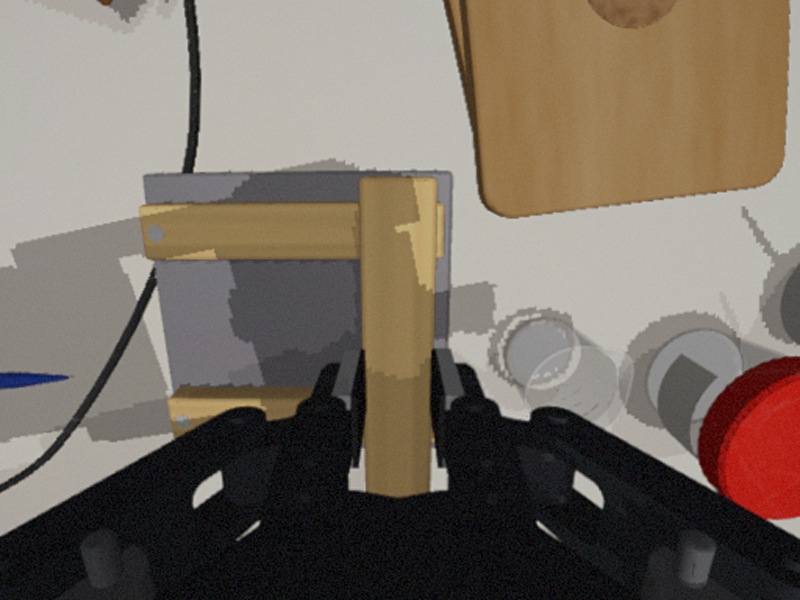

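Emit:
jog_arm --increments '[{"slide":[-0.5,-2,15],"rotation":[0,0,-0.2]},{"slide":[0,0,10],"rotation":[0,0,0]},{"slide":[0,0,7],"rotation":[0,0,0]},{"slide":[0,0,3],"rotation":[0,0,0]},{"slide":[0,0,0],"rotation":[0,0,0]},{"slide":[0,0,0],"rotation":[0,0,0]}]'

```text
time: 12.57
tool_pos: [0.6347, 0.077, -0.0042]
tool_rot: [0.0, 0.769, 0.639, 0.0]
contact_force: [-1.8, 0.3, 2.0]
gripper_width: 0.253
```

```bash
python3 - <<'E'
from tf import *
p,R=pose();print(p,yaw(R),state()['contact_force'],state()['time'])
d=grab('wrist','w9.png')
E
```

```text
[ 0.63474978  0.07697954 -0.00423367] 79.50393064292204 [-1.80223949  0.27379475  2.03194578] 12.5667
```

View pics/w9.png

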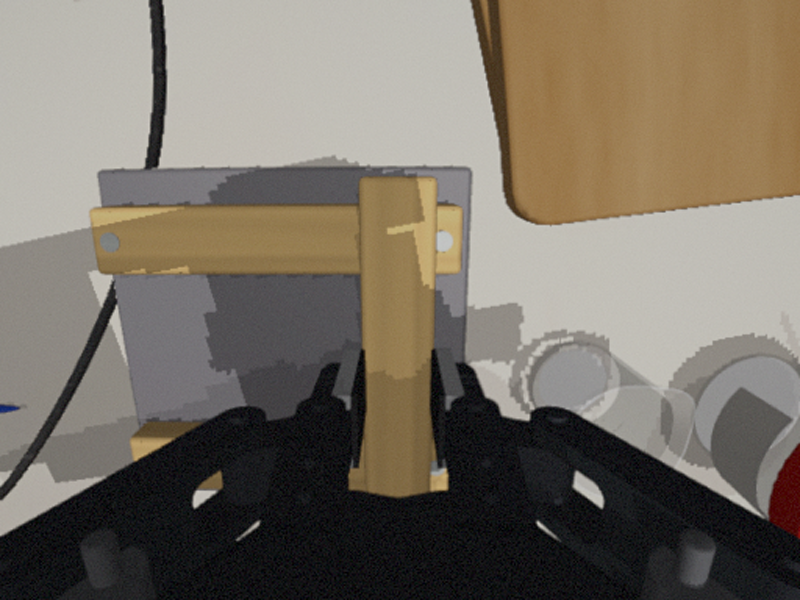

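```bash
python3 - <<'E'
from tf import *
d=optics.grab_frame('wrist')
p,R=pose();k=.64
c,s_=np.cos(np.radians(-10.5)),np.sin(np.radians(-10.5));B=np.array([[c,-s_],[s_,c]])
def bf(us,z): return np.round((back(d,[np.array(u)*k for u in us],z)[:,:2]-[.5925,.0847])@B*1000,1)
print('base corners',bf([(98,171),(471,168)],.01)); print('lower slat',bf([(90,208),(462,206),(462,272),(97,273)],.025)); print('upper',bf([(360,178),(437,178),(365,490),(432,490)],.04))
E
```

```text
base corners [[-68.6  68.5]
 [ 69.4  68.8]]
lower slat [[-63.5  55.9]
 [ 64.4  56.1]
 [ 65.3  33.3]
 [-64.8  32.9]]
upper [[ 31.4  65.2]
 [ 54.4  65.2]
 [ 31.  -45. ]
 [ 55.5 -44.9]]
```

Emit:
jog_arm --increments '[{"slide":[-0.8,2,-1.5],"rotation":[0,0,0]},{"slide":[0,0,0],"rotation":[0,0,0]},{"slide":[0,0,1.5],"rotation":[0,0,0]},{"slide":[0,0,0],"rotation":[0,0,0]},{"slide":[0,0,0],"rotation":[0,0,0]}]'

```text
time: 13.08
tool_pos: [0.6368, 0.0756, -0.0042]
tool_rot: [0.0, 0.769, 0.639, 0.0]
contact_force: [-1.7, -1.3, 5.5]
gripper_width: 0.254
```

Emit:
jog_arm --increments '[{"slide":[0,0,0],"rotation":[0,0,0]},{"slide":[0,0,0],"rotation":[0,0,0]},{"slide":[0,0,0],"rotation":[0,0,0]},{"slide":[0,0,-20],"rotation":[0,0,0]},{"slide":[0,0,-40],"rotation":[0,0,0]},{"slide":[0,0,-40],"rotation":[0,0,0]},{"slide":[0,0,0],"rotation":[0,0,0]},{"slide":[0,0,0],"rotation":[0,0,0]}]' --fingers 0.5

```text
time: 13.75
tool_pos: [0.6389, 0.0758, 0.0989]
tool_rot: [0.002, 0.769, 0.639, 0.003]
contact_force: [-0.3, -0.4, -0.1]
gripper_width: 0.499
```

```bash
python3 - <<'E'
from tf import *
d=grab('wrist','w10.png')
p,R=pose();print(p,yaw(R),state()['time'])
c,s_=np.cos(np.radians(-10.5)),np.sin(np.radians(-10.5));B=np.array([[c,-s_],[s_,c]])
for x in silhouettes('slat_1','wrist'):
    r=rectfit(d,x['mask'],.037);print(np.round(x['bbox']),np.round(r,1),np.round((np.array(r[:2])-[592.5,84.7])@B,1))
# slat B plan
T=np.array([.3995,.2935,p[2]]);print('to B (tool now)',(T-p)@R*1000)
E
```

```text
[0.63683114 0.07573698 0.09590756] 79.49881631510843 13.8
[236. 110. 269. 256.] [636.8  75.5 130.9  24.2  79.6] [45.2 -1. ]
[307. 181. 363. 239.] [704.1  42.4  57.2  48.7 -33.9] [117.5 -21.2]
to B (tool now) [ 170.86073275 -273.04426641   -0.49000896]
```

View pics/w10.png

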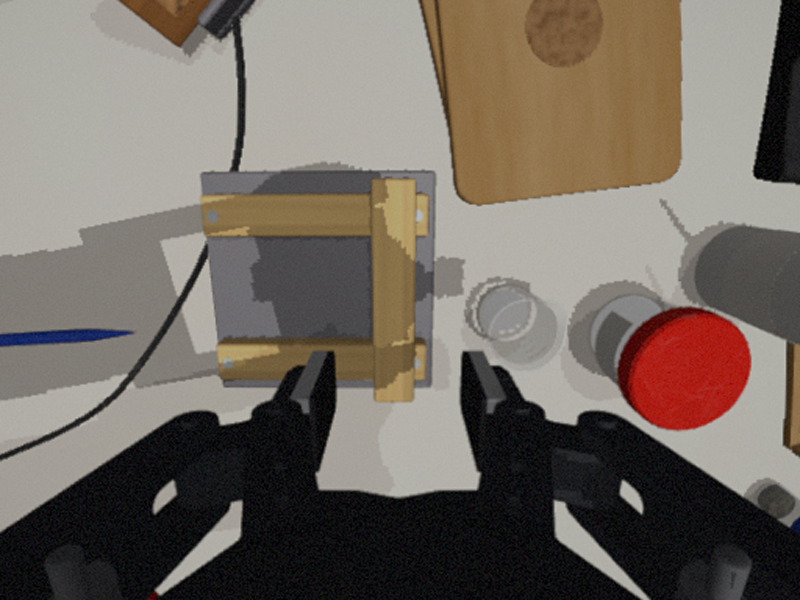

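Emit:
jog_arm --increments '[{"slide":[21.4,-34.1,-6],"rotation":[0,0,0]},{"slide":[21.4,-34.1,-6],"rotation":[0,0,0]},{"slide":[21.4,-34.1,-6],"rotation":[0,0,0]},{"slide":[21.4,-34.1,-6],"rotation":[0,0,0]},{"slide":[21.4,-34.1,-6],"rotation":[0,0,0]},{"slide":[21.4,-34.1,0],"rotation":[0,0,0]},{"slide":[21.4,-34.1,0],"rotation":[0,0,0]},{"slide":[21.4,-34.1,0],"rotation":[0,0,0]},{"slide":[0,0,0],"rotation":[0,0,6.71]},{"slide":[0,0,0],"rotation":[0,0,6.71]},{"slide":[0,0,0],"rotation":[0,0,6.71]},{"slide":[0,0,0],"rotation":[0,0,6.71]},{"slide":[0,0,0],"rotation":[0,0,6.71]},{"slide":[0,0,0],"rotation":[0,0,6.71]},{"slide":[0,0,0],"rotation":[0,0,6.71]},{"slide":[0,0,10],"rotation":[0,0,6.71]},{"slide":[0,0,20],"rotation":[0,0,6.71]},{"slide":[0,0,20],"rotation":[0,0,6.71]}]'

```text
time: 15.35
tool_pos: [0.3983, 0.2933, 0.0727]
tool_rot: [0.0, 0.994, 0.105, -0.001]
contact_force: [0.2, 0.3, -0.6]
gripper_width: 0.496
```

Emit:
jog_arm --increments '[{"slide":[0,0,20],"rotation":[0,0,6.71]},{"slide":[0,0,30],"rotation":[0,0,0]},{"slide":[0,0,0],"rotation":[0,0,0]},{"slide":[0,0,0],"rotation":[0,0,0]},{"slide":[0,0,0],"rotation":[0,0,0]}]'

```text
time: 15.77
tool_pos: [0.3989, 0.2936, 0.0248]
tool_rot: [0.0, 0.999, 0.05, -0.001]
contact_force: [-0.4, 1.1, 0.9]
gripper_width: 0.496
```

```bash
python3 - <<'E'
from tf import *
d=grab('wrist','w11.png')
p,R=pose();print(p,yaw(R),state()['time'],state()['contact_force'])
for x in silhouettes('slat_1','wrist'):
    r=rectfit(d,x['mask'],.012);print(np.round(x['bbox']),np.round(r,1))
    T=np.array([r[0]/1e3,r[1]/1e3,-.029]);print('to B (tool now)',(T-p)@R*1000)
E
```

```text
[0.39979708 0.29410963 0.02594141] 5.702417467419452 15.8167 [0.39591948 0.25403281 0.94505451]
[233. 112. 270. 286.] [399.6 294.4 131.   24.2   5.7]
to B (tool now) [-0.23382645 -0.25138392 54.94130194]
```

View pics/w11.png

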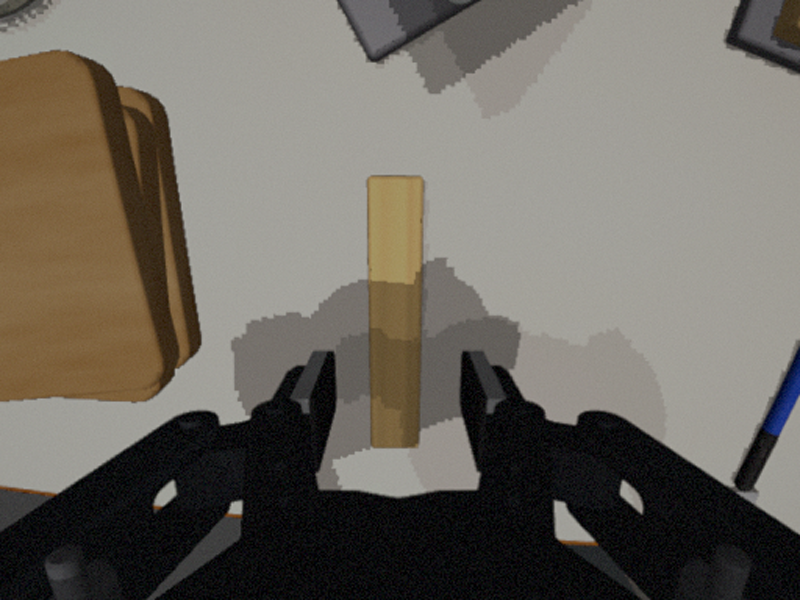

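Emit:
jog_arm --increments '[{"slide":[0,0,20],"rotation":[0,0,0]},{"slide":[0,0,20],"rotation":[0,0,0]},{"slide":[0,0,13.5],"rotation":[0,0,0]},{"slide":[0,0,0],"rotation":[0,0,0]},{"slide":[0,0,0],"rotation":[0,0,0]}]'

```text
time: 16.28
tool_pos: [0.3995, 0.294, -0.0278]
tool_rot: [-0.0, 0.999, 0.05, 0.0]
contact_force: [1.3, 0.2, 0.4]
gripper_width: 0.5
```

Emit:
jog_arm --increments '[{"slide":[0,0,0],"rotation":[0,0,0]},{"slide":[0,0,0],"rotation":[0,0,0]},{"slide":[0,0,0],"rotation":[0,0,0]},{"slide":[0,0,0],"rotation":[0,0,0]},{"slide":[0,0,0],"rotation":[0,0,0]}]' --fingers 0

```text
time: 16.7
tool_pos: [0.4008, 0.2947, -0.0263]
tool_rot: [-0.001, 0.999, 0.05, 0.002]
contact_force: [-0.3, -0.7, 6.5]
gripper_width: 0.242
```

Emit:
jog_arm --increments '[{"slide":[0,0,-20],"rotation":[0,0,0]},{"slide":[0,0,-40],"rotation":[0,0,0]},{"slide":[0,0,-40],"rotation":[0,0,0]},{"slide":[0,0,-40],"rotation":[0,0,-6.71]},{"slide":[0,0,0],"rotation":[0,0,-6.71]},{"slide":[0,0,0],"rotation":[0,0,-6.71]},{"slide":[0,0,0],"rotation":[0,0,-6.71]},{"slide":[0,0,0],"rotation":[0,0,-6.71]},{"slide":[0,0,0],"rotation":[0,0,-6.71]},{"slide":[0,0,0],"rotation":[0,0,-6.71]},{"slide":[0,0,0],"rotation":[0,0,-6.71]},{"slide":[0,0,0],"rotation":[0,0,-6.71]},{"slide":[0,0,0],"rotation":[0,0,-6.71]},{"slide":[0,0,0],"rotation":[0,0,-6.71]},{"slide":[-24.5,25.9,0],"rotation":[0,0,0]},{"slide":[-24.5,25.9,0],"rotation":[0,0,0]},{"slide":[-24.5,25.9,0],"rotation":[0,0,0]},{"slide":[-24.5,25.9,0],"rotation":[0,0,0]}]'

```text
time: 18.2
tool_pos: [0.4841, 0.1775, 0.1123]
tool_rot: [0.0, 0.769, 0.64, 0.001]
contact_force: [-0.9, 0.4, -1.3]
gripper_width: 0.24
```

Emit:
jog_arm --increments '[{"slide":[-24.5,25.9,0],"rotation":[0,0,0]},{"slide":[-24.5,25.9,0],"rotation":[0,0,0]},{"slide":[-24.5,25.9,20],"rotation":[0,0,0]},{"slide":[0,0,35],"rotation":[0,0,0]},{"slide":[0,0,25],"rotation":[0,0,0]},{"slide":[0,0,0],"rotation":[0,0,0]},{"slide":[0,0,0],"rotation":[0,0,0]},{"slide":[0,0,0],"rotation":[0,0,0]}]'

```text
time: 18.87
tool_pos: [0.5473, 0.0924, 0.0333]
tool_rot: [0.001, 0.769, 0.64, 0.001]
contact_force: [-0.4, 0.5, -0.2]
gripper_width: 0.24
```

```bash
python3 - <<'E'
from tf import *
d=grab('wrist','w12.png')
p,R=pose();print(p,yaw(R),state()['time'],state()['contact_force'],state()['gripper_width'])
print('go',(np.array([.5482,.0925,-.002])-p)@R*1000)
for x in silhouettes('slat_1','wrist'):
    r=rectfit(d,x['mask'],.037);print(np.round(x['bbox']),np.round(r,1))
E
```

```text
[0.54793411 0.09256942 0.03406697] 79.54207180981965 18.9167 [ 0.33872447 -0.25631947  0.10413784] 0.23920470081334644
go [-0.05381524  0.12447134 36.06775829]
[228. 117. 279. 317.] [545.9  84.6 143.4  30.3  79.6]
[363. 112. 423. 278.] [637.1  84.3 115.1  30.5  79.9]
```

View pics/w12.png

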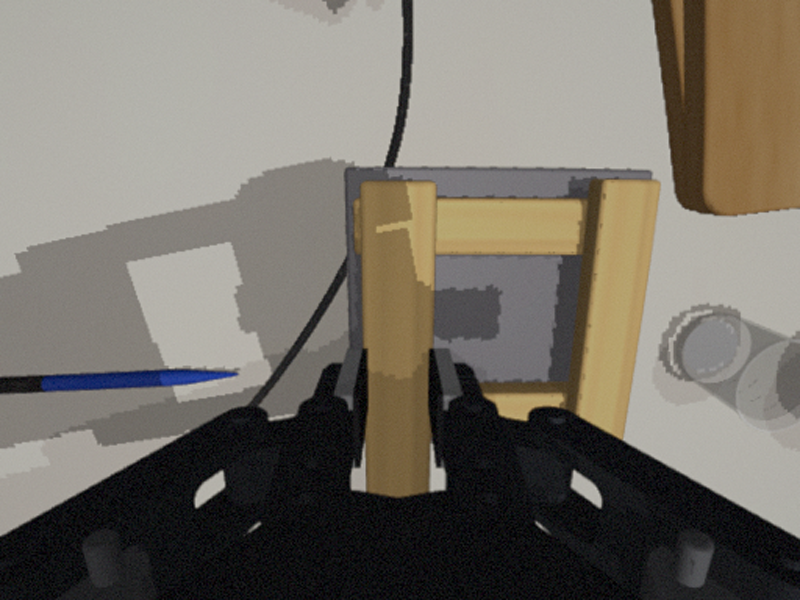

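Emit:
jog_arm --increments '[{"slide":[0,0,15],"rotation":[0,0,0]},{"slide":[0,0,10],"rotation":[0,0,0]},{"slide":[0,0,6],"rotation":[0,0,0]},{"slide":[0,0,3],"rotation":[0,0,0]},{"slide":[0,0,1],"rotation":[0,0,0]},{"slide":[0,0,0],"rotation":[0,0,0]},{"slide":[0,0,0],"rotation":[0,0,0]}]'

```text
time: 19.55
tool_pos: [0.5459, 0.0923, -0.0013]
tool_rot: [-0.001, 0.769, 0.64, -0.001]
contact_force: [-8.3, -0.5, 13.0]
gripper_width: 0.242
```

Emit:
jog_arm --increments '[{"slide":[0,2,-2],"rotation":[0,0,0]},{"slide":[0,0,0],"rotation":[0,0,0]},{"slide":[0,0,0.5],"rotation":[0,0,0]},{"slide":[0,0,0],"rotation":[0,0,0]}]'

```text
time: 19.88
tool_pos: [0.549, 0.0918, -0.0012]
tool_rot: [0.0, 0.769, 0.639, 0.001]
contact_force: [-1.2, 0.1, 4.6]
gripper_width: 0.241
```

```bash
python3 - <<'E'
from tf import *
d=grab('wrist','w13.png')
p,R=pose();print(p,yaw(R),state()['time'],state()['contact_force'],state()['gripper_width'])
E
```

```text
[ 0.5489524   0.09182822 -0.00122913] 79.4977069368056 19.9333 [-0.64352248 -0.7018044   5.72458935] 0.2412472173865229
```

View pics/w13.png

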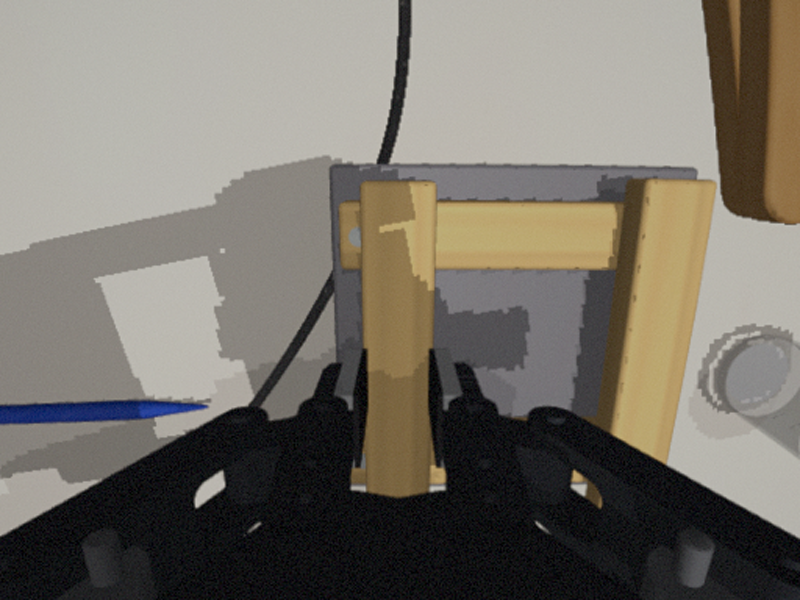

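Both slats look parallel with their ends level at rows 181–183. Releasing the second and backing off to check.

Emit:
jog_arm --increments '[{"slide":[0,0,0],"rotation":[0,0,0]},{"slide":[0,0,0],"rotation":[0,0,0]},{"slide":[0,0,0],"rotation":[0,0,0]},{"slide":[0,0,-20],"rotation":[0,0,0]},{"slide":[0,0,-40],"rotation":[0,0,0]},{"slide":[0,0,-40],"rotation":[0,0,0]},{"slide":[0,0,-40],"rotation":[0,0,0]},{"slide":[0,0,-40],"rotation":[0,0,0]},{"slide":[0,0,0],"rotation":[0,0,0]},{"slide":[0,0,0],"rotation":[0,0,0]},{"slide":[0,0,0],"rotation":[0,0,0]}]' --fingers 0.5

```text
time: 20.85
tool_pos: [0.5476, 0.0917, 0.1771]
tool_rot: [-0.0, 0.769, 0.639, -0.0]
contact_force: [-0.4, 0.1, -0.1]
gripper_width: 0.502
```

```bash
python3 - <<'E'
from tf import *
d=grab('wrist','w14.png');t=grab('top','t14.png')
np.save('d14.npy',d,allow_pickle=True);np.save('t14.npy',t,allow_pickle=True)
p,R=pose();print(p,yaw(R),state()['time'])
c,s_=np.cos(np.radians(-10.5)),np.sin(np.radians(-10.5));B=np.array([[c,-s_],[s_,c]])
for cam,dd in (('wrist',d),('top',t)):
  for x in silhouettes('slat_1',cam):
    r=rectfit(dd,x['mask'],.037);print(cam,np.round(x['bbox']),np.round(r,1),np.round((np.array(r[:2])-[592.5,84.7])@B,1))
  for n in ('small_board','draining_rest'):
    for x in silhouettes(n,cam): print(cam,n,round(x['score'],2),np.round(x['bbox']))
E
```

```text
[0.54665454 0.09166069 0.17526545] 79.49929683366605 20.95
wrist [320. 109. 350. 225.] [635.8  76.9 131.3  27.1  79.5] [44.   0.2]
wrist [243. 115. 266. 225.] [548.9  91.  129.9  23.9  80.2] [-44.   -1.8]
wrist small_board 0.79 [191.   0. 277.  48.]
wrist draining_rest 0.86 [244.   3. 288.  45.]
top [388. 238. 399. 253.] [ 393.3 -158.9   42.9   26.5  -73.9] [-151.4 -275.8]
top small_board 0.92 [187. 145. 245. 206.]
top draining_rest 0.56 [188. 154. 239. 201.]
```

View pics/w14.png

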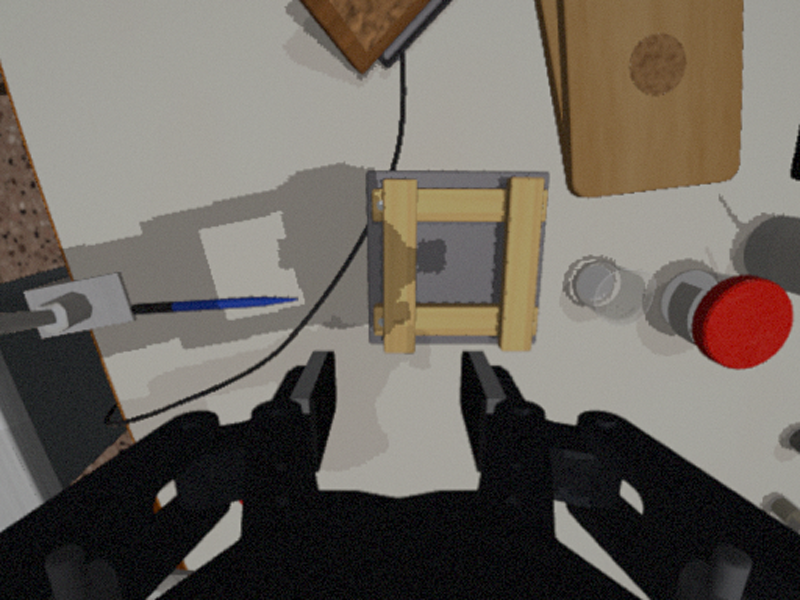

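View pics/t14.png

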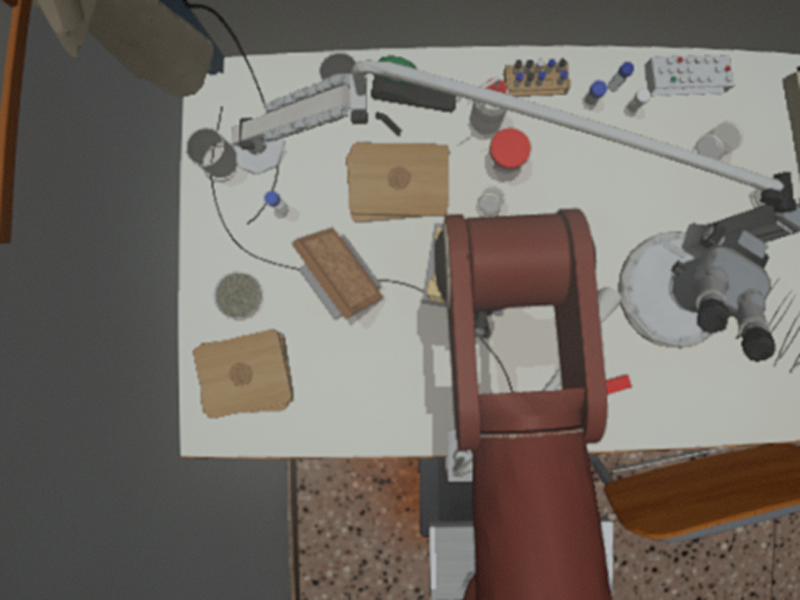

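The slats sit at about base x = ±44 mm and are square. Next, a closer view of the board.

Emit:
jog_arm --increments '[{"slide":[37,-7,-6],"rotation":[0,0,0]},{"slide":[37,-7,-6],"rotation":[0,0,0]},{"slide":[37,-7,-6],"rotation":[0,0,0]},{"slide":[37,-7,-6],"rotation":[0,0,0]},{"slide":[37,-7,0],"rotation":[0,0,0]},{"slide":[0,0,0],"rotation":[0,0,6.36]},{"slide":[0,0,0],"rotation":[0,0,6.36]},{"slide":[0,0,0],"rotation":[0,0,6.36]},{"slide":[0,0,0],"rotation":[0,0,6.36]},{"slide":[0,0,0],"rotation":[0,0,6.36]},{"slide":[0,0,0],"rotation":[0,0,6.36]},{"slide":[0,0,0],"rotation":[0,0,6.36]},{"slide":[0,0,0],"rotation":[0,0,0]},{"slide":[0,0,0],"rotation":[0,0,0]},{"slide":[0,0,0],"rotation":[0,0,0]}]'

```text
time: 22.5
tool_pos: [0.5474, 0.28, 0.2017]
tool_rot: [0.0, 0.953, 0.302, -0.0]
contact_force: [0.1, 0.2, 0.6]
gripper_width: 0.504
```

```bash
python3 - <<'E'
from tf import *
import pickle
p,R=pose();print(p,yaw(R),state()['time'])
out={}
for n in ('wrist','top','scene'):
    d=grab(n,n+'15.png'); m={th:[(x['score'],x['mask']) for x in silhouettes(th,n)] for th in ('small_board','draining_rest')}
    out[n]=(d,m); print(n,[(th,round(v[0][0],2),v[0][1].sum()) for th,v in m.items() if v])
pickle.dump(out,open('b15.pkl','wb'))
E
```

```text
[0.54736293 0.27999613 0.2017202 ] 35.1113615376581 22.5
wrist [('small_board', 0.88, np.int64(8548)), ('draining_rest', 0.64, np.int64(1597))]
top [('draining_rest', 0.52, np.int64(75))]
scene [('small_board', 0.65, np.int64(478)), ('draining_rest', 0.66, np.int64(669))]
```

View pics/wrist15.png

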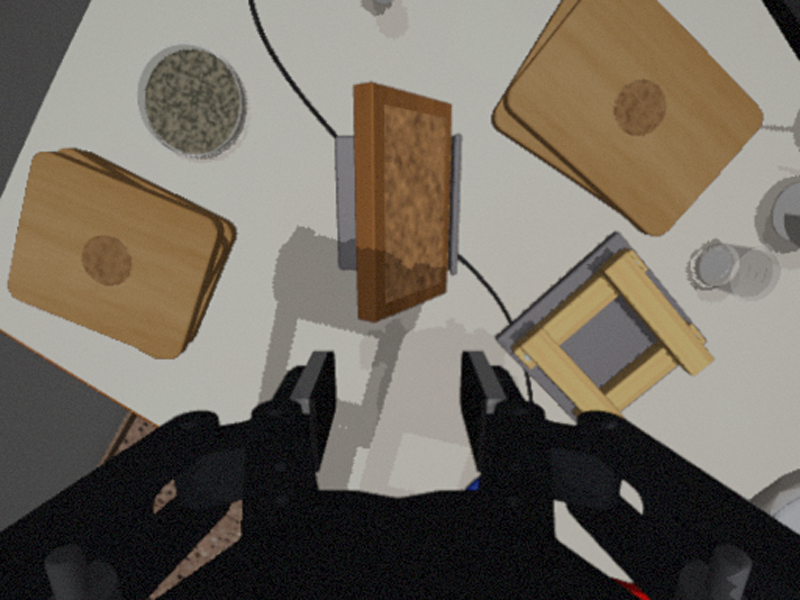

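```bash
python3 - <<'E'
import pickle,cv2
o=pickle.load(open('b15.pkl','rb'));f=o['wrist'][0]['frame']
cv2.imwrite('pics/c15.png',cv2.resize(f[40:220,210:310],(444,800),interpolation=cv2.INTER_CUBIC)[0:600]); cv2.imwrite('pics/c15a.png',cv2.resize(f[45:85,215:305],(800,356),interpolation=cv2.INTER_CUBIC));cv2.imwrite('pics/c15b.png',cv2.resize(f[175:215,215:305],(800,356),interpolation=cv2.INTER_CUBIC))
E
```

```text
(no output)
```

View pics/c15a.png

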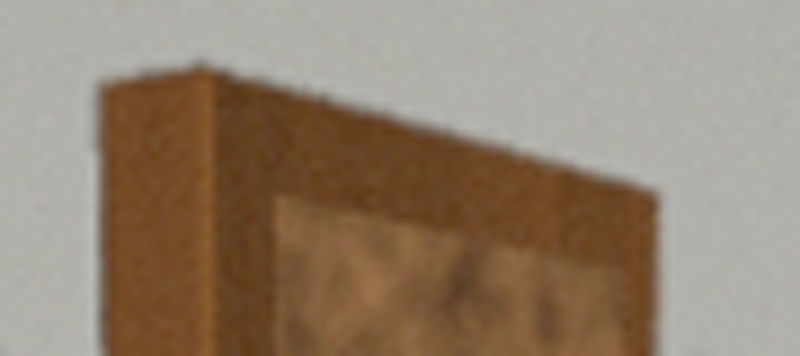

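View pics/c15b.png

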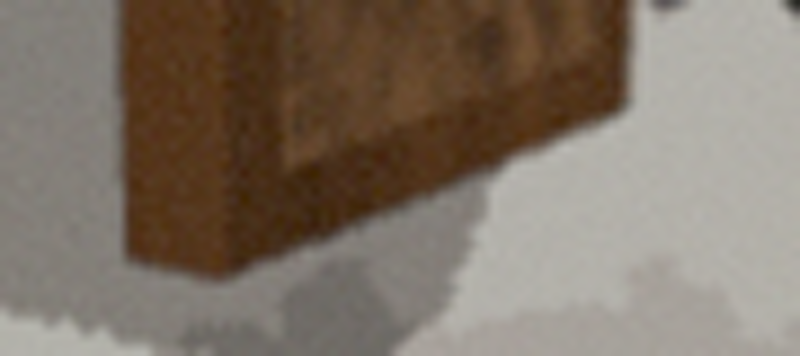

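```bash
cat > bf.py <<'E'
from tf import *
import pickle
from scipy.optimize import least_squares
o=pickle.load(open('b15.pkl','rb'));d=o['wrist'][0];s=8.8889
px=np.array([(215+100/s,45+85/s),(215+208/s,45+67/s),(215+657/s,45+190/s),(215+628/s,175+112/s),(215+218/s,175+281/s),(215+125/s,175+262/s)])-.5
M=np.array([(-8,75,50),(8,75,50),(8,75,-50),(8,-75,-50),(8,-75,50),(-8,-75,50)])/1e3
def BR(yawy,lean):  # board y yaw deg, lean deg
    a=np.radians(yawy);l=np.radians(lean);y=np.array([np.cos(a),np.sin(a),0]);h=np.array([-np.sin(a),np.cos(a),0])
    z=np.sin(l)*h+np.cos(l)*np.array([0,0,1]);x=np.cross(y,z);return np.c_[x,y,z]
def res(q): return (proj(d,M@BR(q[3],q[4]).T+q[:3])-px).ravel()
if __name__=='__main__':
    r=least_squares(res,[.59,.3,.056,35,35]);print(r.x,np.round(r.fun,1))
    r2=least_squares(lambda q:res(np.r_[q,35]),[.59,.3,.056,35]);print(r2.x,np.round(r2.fun,1))
    r3=least_squares(lambda q:res(np.r_[q[:2],.0575,q[2],35]),[.59,.3,35]);print(r3.x,np.round(r3.fun,1))
    for n in ('scene',):
        dd,m=o[n]; 
        # compare silhouettes
        from cv2 import convexHull
        for X in (r.x,np.r_[r2.x,35]):
            allM=np.array([(a,b,c) for a in(-8,8) for b in(-75,75) for c in(-50,50)])/1e3
            P=proj(dd,allM@BR(X[3],X[4]).T+X[:3]);print(n,P.min(0),P.max(0))
        ys,xs=np.where(m['small_board'][0][1]);print(xs.min(),ys.min(),xs.max(),ys.max())
E
python3 bf.py
```

```text
[ 0.58868532  0.30052466  0.05261589 35.07288562 34.34525942] [-0.8 -0.1  0.4 -0.1  0.3  0.5 -0.  -0.2  0.8  0.2 -0.6 -0.3]
[ 0.5888064   0.30033684  0.05235242 35.07137739] [-0.9  0.   0.1  0.1  0.8  0.5  0.5 -0.2  0.5  0.1 -0.7 -0.5]
[ 0.58891837  0.30024418 35.06448337] [-1.3 -1.1 -0.  -1.1  1.5 -0.2  1.   0.7  0.4  1.6 -1.   1. ]
scene [203.70765123 193.17891713] [256.87480268 213.61827254]
scene [203.70884171 193.00515442] [256.94665087 213.77652433]
204 193 255 213
```

Emit:
jog_arm --increments '[{"slide":[0,0,0],"rotation":[-7,0,0]},{"slide":[0,0,0],"rotation":[-7,0,0]},{"slide":[0,0,0],"rotation":[-7,0,0]},{"slide":[0,0,0],"rotation":[-7,0,0]},{"slide":[0,0,0],"rotation":[-7,0,0]},{"slide":[0,0,0],"rotation":[0,0,0]},{"slide":[0,0,0],"rotation":[0,0,0]},{"slide":[0,0,0],"rotation":[0,0,0]}]' --fingers 0.45

```text
time: 23.62
tool_pos: [0.5477, 0.28, 0.2023]
tool_rot: [0.286, 0.91, 0.287, 0.09]
contact_force: [-0.7, 0.2, 0.5]
gripper_width: 0.453
```

```bash
cat > g.py <<'E'
from bf import *
C=np.array([.5888,.3004,.055]);Rb=BR(35.07,35)
Rt=np.c_[Rb[:,1],Rb[:,0],-Rb[:,2]]
def rel(s):
    p,R=pose();T=C+s*Rb[:,2]
    return np.round((T-p)@R*1000,1),np.round(np.degrees(Ro.from_matrix(R.T@Rt).as_rotvec()),2)
E
python3 - <<'E'
from g import *
s=state();print(pose()[0],s['joint_pos'],s['contact_force'],s['time'])
print(rel(.094),rel(-.006))
E
```

```text
[0.54772582 0.28001747 0.20228058] [ 0.64903177  0.06689842  1.67837596 -0.61428875  1.44960558  1.70285027] [-0.71407973  0.23269326  0.53927087] 23.6167
(array([ 45.2, -78.8,  30.7]), array([-0.07,  0.04, -0.09])) (array([ 45.3, -78.7, 130.7]), array([-0.07,  0.04, -0.09]))
```

Emit:
jog_arm --increments '[{"slide":[15.1,-26.2,0],"rotation":[0,0,0]},{"slide":[15.1,-26.2,0],"rotation":[0,0,0]},{"slide":[15.1,-26.2,0],"rotation":[0,0,0]},{"slide":[0,0,30],"rotation":[0,0,0]},{"slide":[0,0,0],"rotation":[0,0,0]},{"slide":[0,0,0],"rotation":[0,0,0]},{"slide":[0,0,0],"rotation":[0,0,0]}]'

```text
time: 24.2
tool_pos: [0.5586, 0.3439, 0.1341]
tool_rot: [0.286, 0.91, 0.285, 0.091]
contact_force: [0.4, 1.1, 1.0]
gripper_width: 0.447
```

```bash
python3 - <<'E'
from g import *
s=state();print(pose()[0],s['contact_force'],s['time'])
print(rel(.094),rel(-.006))
d=grab('wrist','w16.png'); pickle.dump(d,open('d16.pkl','wb'))
allM=np.array([(a,b,c) for a in(-8,8) for b in(-75,75) for c in(-50,50)])/1e3
print(np.c_[allM*1e3,np.round(proj(d,allM@Rb.T+C)/.64)])
E
```

```text
[0.55859933 0.34391167 0.13407619] [0.44926941 1.11369677 1.0320057 ] 24.2
(array([-0.3, -2. ,  1.2]), array([-0.02,  0.03, -0.24])) (array([ -0.2,  -1.9, 101.2]), array([-0.02,  0.03, -0.24]))
[[ -8. -75. -50. 384. 362.]
 [ -8. -75.  50. 379. 431.]
 [ -8.  75. -50. 382. 164.]
 [ -8.  75.  50. 375. 158.]
 [  8. -75. -50. 404. 361.]
 [  8. -75.  50. 407. 431.]
 [  8.  75. -50. 405. 164.]
 [  8.  75.  50. 408. 158.]]
```

View pics/w16.png

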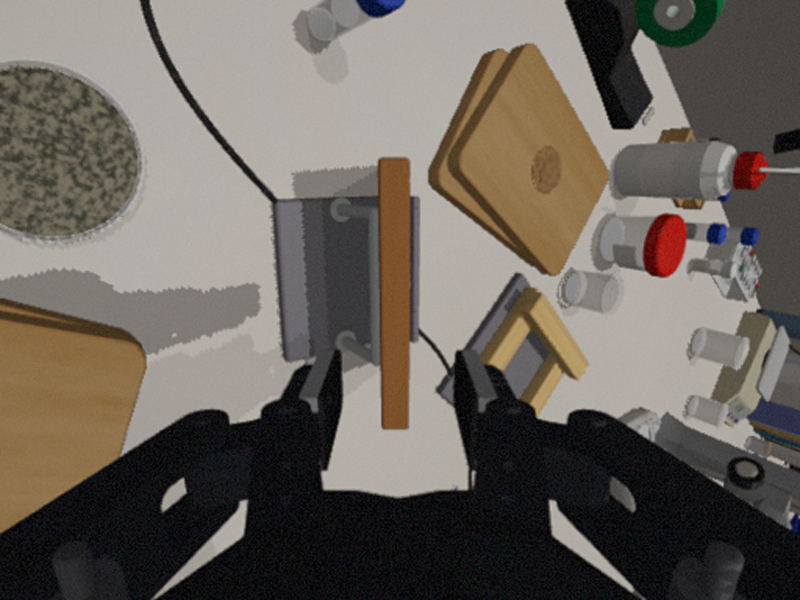

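Emit:
jog_arm --increments '[{"slide":[-0.2,-1,30],"rotation":[0,0,-0.2]},{"slide":[0,0,30],"rotation":[0,0,0]},{"slide":[0,0,20],"rotation":[0,0,0]},{"slide":[0,0,0],"rotation":[0,0,0]},{"slide":[0,0,0],"rotation":[0,0,0]}]'

```text
time: 24.67
tool_pos: [0.5834, 0.3071, 0.0671]
tool_rot: [0.287, 0.909, 0.288, 0.09]
contact_force: [-0.1, 0.5, 0.3]
gripper_width: 0.449
```

```bash
python3 - <<'E'
from g import *
s=state();print(pose()[0],s['contact_force'],s['time'])
print(rel(-.006))
d=grab('wrist','w17.png')
E
```

```text
[0.58339761 0.30711185 0.06705532] [-0.10107092  0.54076823  0.32574009] 24.6667
(array([ 0.6,  0.1, 20.8]), array([-0.01,  0.08,  0.05]))
```

View pics/w17.png

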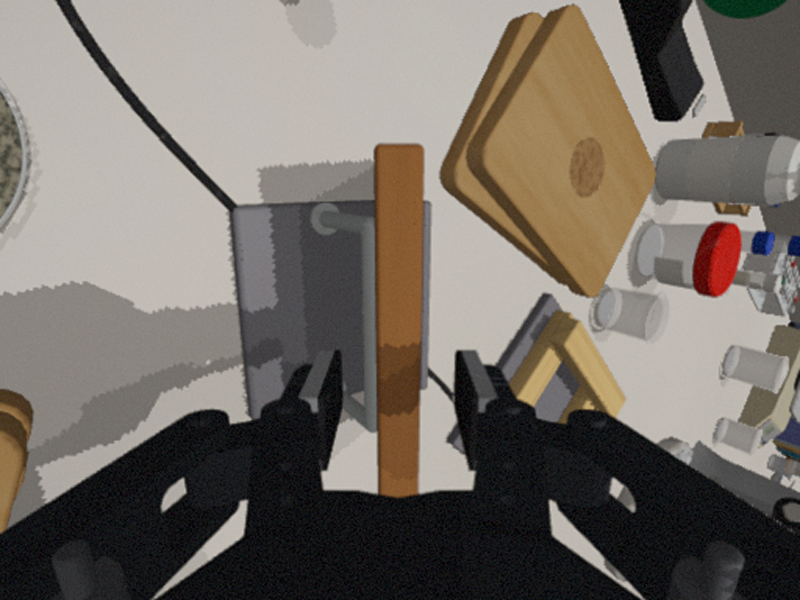

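Emit:
jog_arm --increments '[{"slide":[0,0,12],"rotation":[0,0,0]},{"slide":[0,0,8],"rotation":[0,0,0]},{"slide":[0,0,0],"rotation":[0,0,0]},{"slide":[0,0,0],"rotation":[0,0,0]}]'

```text
time: 25.05
tool_pos: [0.5895, 0.298, 0.0494]
tool_rot: [0.287, 0.909, 0.288, 0.089]
contact_force: [-0.1, 0.0, 0.1]
gripper_width: 0.449
```

Emit:
jog_arm --increments '[{"slide":[0,0,0],"rotation":[0,0,0]},{"slide":[0,0,0],"rotation":[0,0,0]},{"slide":[0,0,0],"rotation":[0,0,0]},{"slide":[0,0,0],"rotation":[0,0,0]},{"slide":[0,0,0],"rotation":[0,0,0]}]' --fingers 0

```text
time: 25.47
tool_pos: [0.5902, 0.2982, 0.0506]
tool_rot: [0.287, 0.909, 0.288, 0.09]
contact_force: [0.9, -1.5, 3.0]
gripper_width: 0.17
```

```bash
python3 - <<'E'
from g import *
s=state();print(pose()[0],s['contact_force'],s['time'],s['gripper_width'])
print(rel(-.006))
d=grab('wrist','w18.png')
E
```

```text
[0.59018556 0.29823022 0.05059865] [ 0.87605041 -1.49797643  3.01527371] 25.4667 0.17009955958896614
(array([0.1, 0.4, 0.9]), array([0.04, 0.02, 0.09]))
```

View pics/w18.png

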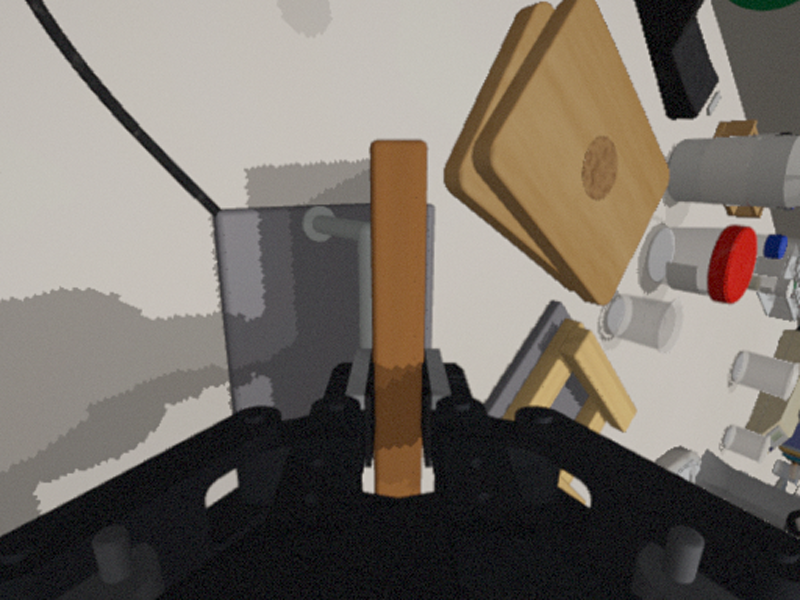

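Emit:
jog_arm --increments '[{"slide":[0,0,-8],"rotation":[0,0,0]},{"slide":[0,0.3,-15],"rotation":[0,0,0]},{"slide":[0,0.5,-20],"rotation":[0,0,0]},{"slide":[0,2,-30],"rotation":[0,0,0]},{"slide":[0,5,-30],"rotation":[0,0,0]},{"slide":[0,5,-30],"rotation":[0,0,0]},{"slide":[0,0,-30],"rotation":[0,0,0]},{"slide":[0,0,0],"rotation":[0,0,0]},{"slide":[0,0,0],"rotation":[0,0,0]}]'

```text
time: 26.27
tool_pos: [0.542, 0.3678, 0.1915]
tool_rot: [0.286, 0.909, 0.289, 0.091]
contact_force: [0.7, -0.3, -2.7]
gripper_width: 0.167
```

```bash
python3 - <<'E'
from g import *
s=state();print(pose()[0],s['contact_force'],s['time'],s['gripper_width'])
d=grab('wrist','w19.png');d=grab('scene','s19.png')
E
```

```text
[0.54199105 0.36784152 0.19145794] [ 0.74056944 -0.30225786 -2.71360973] 26.2667 0.16731050891062377
```

View pics/w19.png

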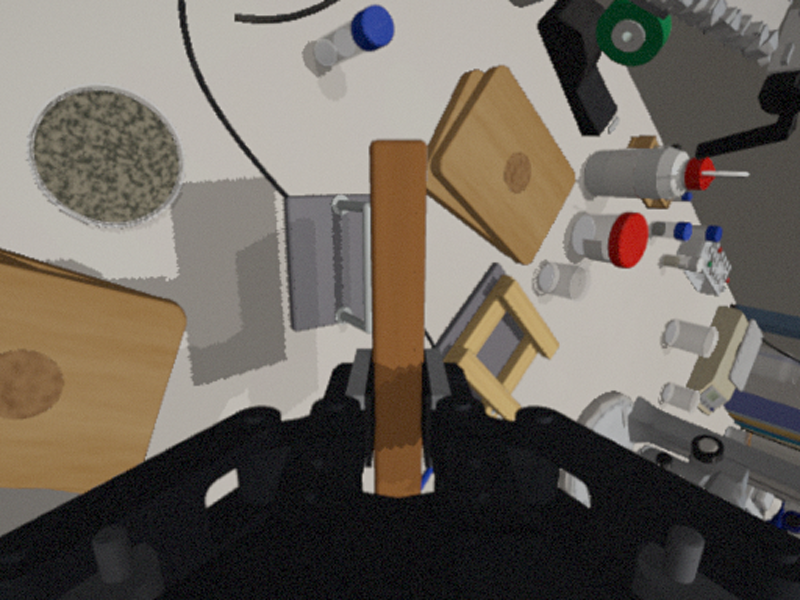

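View pics/s19.png

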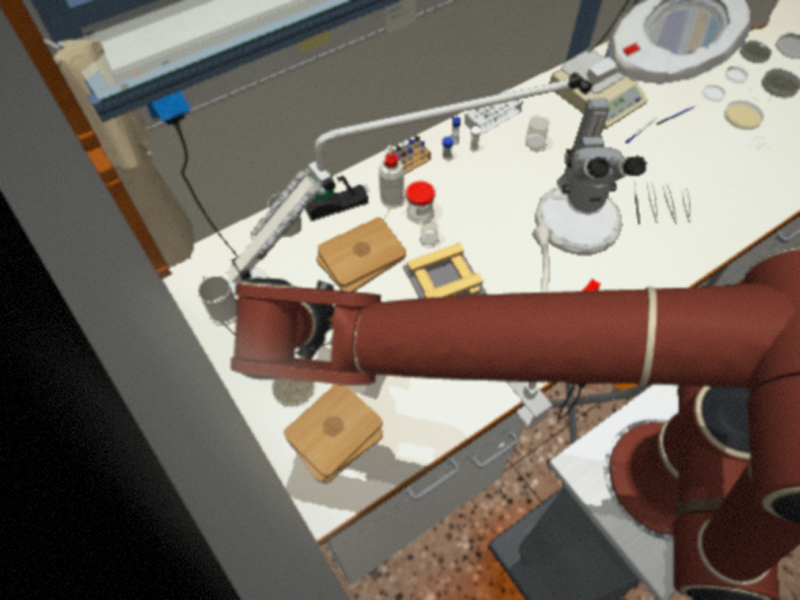

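Emit:
jog_arm --increments '[{"slide":[0,0,0],"rotation":[7,0,0]},{"slide":[0,0,0],"rotation":[7,0,0]},{"slide":[0,0,0],"rotation":[7,0,0]},{"slide":[0,0,0],"rotation":[7,0,0]},{"slide":[0,0,0],"rotation":[7,0,0]},{"slide":[0,0,0],"rotation":[0,0,6.52]},{"slide":[0,0,0],"rotation":[0,0,6.52]},{"slide":[0,0,0],"rotation":[0,0,6.52]},{"slide":[0,0,0],"rotation":[0,0,6.52]},{"slide":[0,0,0],"rotation":[0,0,6.52]},{"slide":[0,0,0],"rotation":[0,0,6.52]},{"slide":[0,0,0],"rotation":[0,0,6.52]},{"slide":[12,31,0],"rotation":[0,0,0]},{"slide":[12,31,0],"rotation":[0,0,0]},{"slide":[12,31,0],"rotation":[0,0,0]},{"slide":[12,31,0],"rotation":[0,0,0]},{"slide":[12,31,0],"rotation":[0,0,0]},{"slide":[12,31,0],"rotation":[0,0,0]},{"slide":[12,31,0],"rotation":[0,0,0]},{"slide":[0,0,0],"rotation":[0,0,0]}]'

```text
time: 28.03
tool_pos: [0.5847, 0.131, 0.1874]
tool_rot: [0.003, 0.995, -0.095, -0.003]
contact_force: [-0.2, -0.1, -3.3]
gripper_width: 0.168
```

```bash
cat > f.py <<'E'
from bf import *
def goal(z,x=.5925,y=.0847,yw=-10.5):
    p,R=pose();a=np.radians(yw)
    Rt=np.array([[np.cos(a),np.sin(a),0],[np.sin(a),-np.cos(a),0],[0,0,-1]])
    return p,np.round((np.array([x,y,z])-p)@R*1000,1),np.round(np.degrees(Ro.from_matrix(R.T@Rt).as_rotvec()),2)
E
python3 - <<'E'
from f import *
s=state();print(s['contact_force'],s['time'],s['gripper_width'],s['joint_pos'])
print(goal(.0845))
d=grab('wrist','w20.png');d=grab('scene','s20.png')
E
```

```text
[-0.22864403 -0.07142788 -3.25220705] 28.0333 0.16846385629921273 [ 9.87600119e-02  7.71845655e-04  1.67428376e+00 -4.82280450e-03
  1.47342020e+00  1.86013779e+00]
(array([0.58470299, 0.1309613 , 0.18735814]), array([ 16.9,  43.3, 103.1]), array([ 0.37,  0.3 , -0.39]))
```

View pics/w20.png

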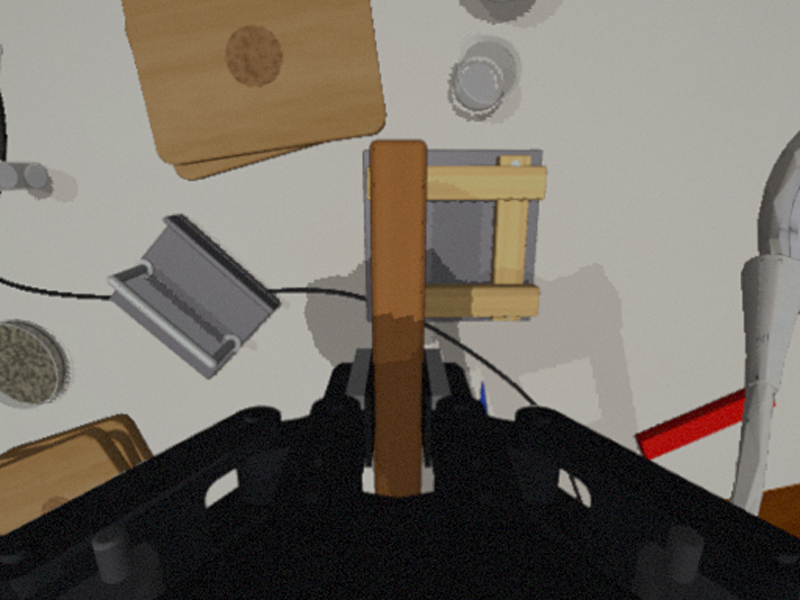

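View pics/s20.png

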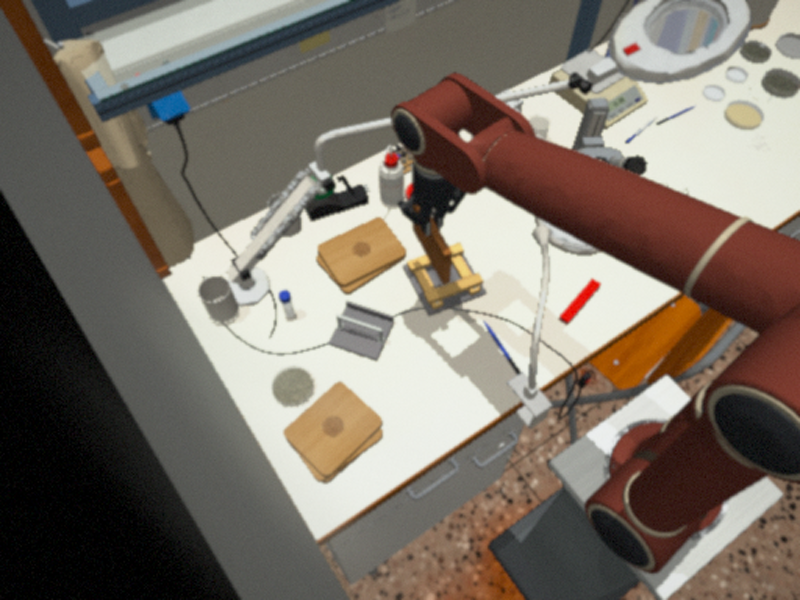

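Emit:
jog_arm --increments '[{"slide":[8.4,21.6,0],"rotation":[0,0,0]},{"slide":[8.4,21.6,0],"rotation":[0,0,0]},{"slide":[0,0,30],"rotation":[0,0,0]},{"slide":[0,0,30],"rotation":[0,0,0]},{"slide":[0,0,20],"rotation":[0,0,0]},{"slide":[0,0,0],"rotation":[0,0,0]},{"slide":[0,0,0],"rotation":[0,0,0]},{"slide":[0,0,0],"rotation":[0,0,0]},{"slide":[0,0,0],"rotation":[0,0,0]},{"slide":[0,0,0],"rotation":[0,0,0]}]'

```text
time: 28.97
tool_pos: [0.5952, 0.0923, 0.1132]
tool_rot: [0.0, 0.996, -0.091, 0.001]
contact_force: [-0.4, -0.2, -2.5]
gripper_width: 0.173
```

```bash
python3 - <<'E'
from f import *
s=state();print(s['contact_force'],s['time'],s['gripper_width'])
print(goal(.0845))
d=grab('wrist','w21.png');pickle.dump((d,pose()),open('d21.pkl','wb'))
E
```

```text
[-0.3539236  -0.16253658 -2.51512606] 28.9667 0.17281511038986877
(array([0.59519978, 0.09227924, 0.11317557]), array([-1.3,  7.9, 28.7]), array([ 0.03, -0.13,  0.03]))
```

View pics/w21.png

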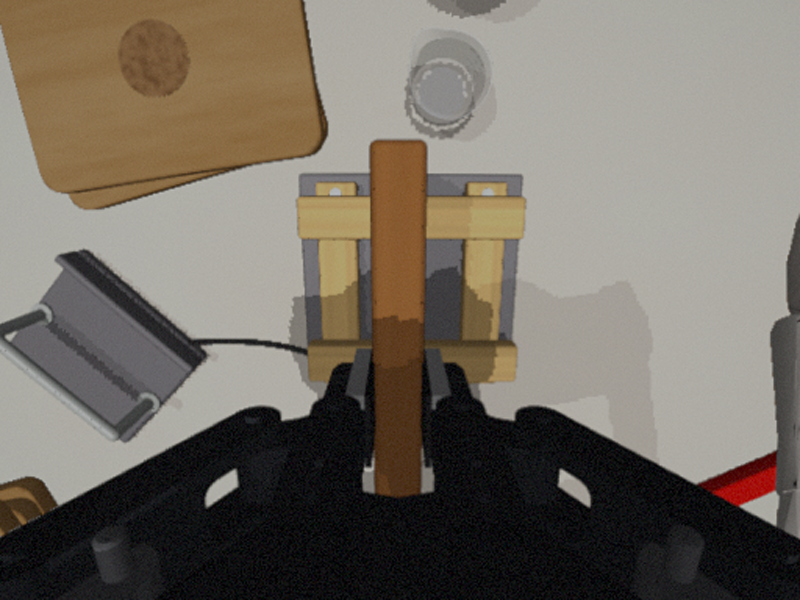

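Emit:
jog_arm --increments '[{"slide":[-1.3,7.7,0],"rotation":[0,0,0]},{"slide":[0,0,10],"rotation":[0,0,0]},{"slide":[0,0,8],"rotation":[0,0,0]},{"slide":[0,0,5],"rotation":[0,0,0]},{"slide":[0,0,0],"rotation":[0,0,0]},{"slide":[0,0,0],"rotation":[0,0,0]},{"slide":[0,0,0],"rotation":[0,0,0]},{"slide":[0,0,0],"rotation":[0,0,0]}]'

```text
time: 29.68
tool_pos: [0.5914, 0.0847, 0.0882]
tool_rot: [0.001, 0.996, -0.091, -0.0]
contact_force: [-0.2, -0.7, -2.9]
gripper_width: 0.168
```

```bash
python3 - <<'E'
from f import *
s=state();print(s['contact_force'],s['time'],s['gripper_width'])
print(goal(.0845))
d=grab('wrist','w22.png');a=grab('scene');b=grab('top','t22.png')
cv2.imwrite('pics/z22.png',cv2.resize(a['frame'][130:205,240:340],(800,600),interpolation=cv2.INTER_CUBIC))
E
```

```text
[-0.17452379 -0.68412294 -2.89819387] 29.6833 0.16764866757435645
(array([0.59135005, 0.08465149, 0.08819083]), array([ 1.1, -0.3,  3.7]), array([0.07, 0.05, 0.01]))
```

View pics/w22.png

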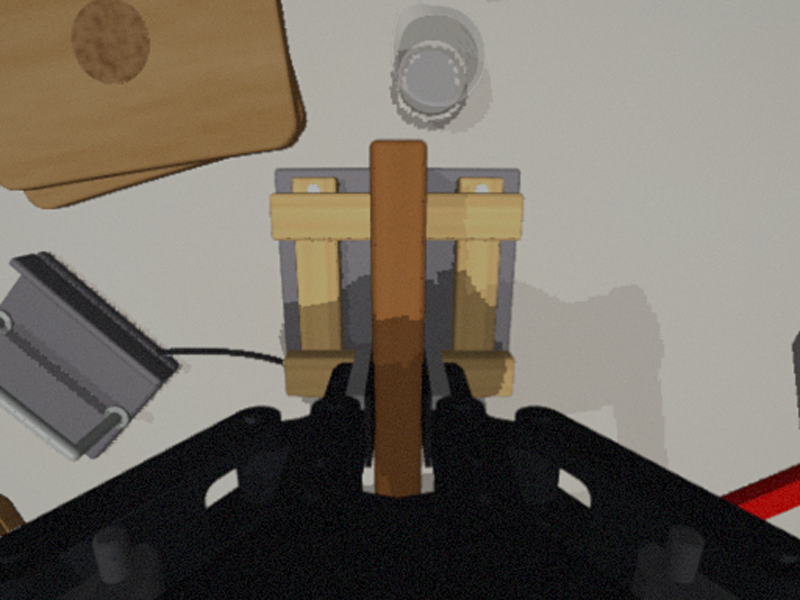

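View pics/z22.png

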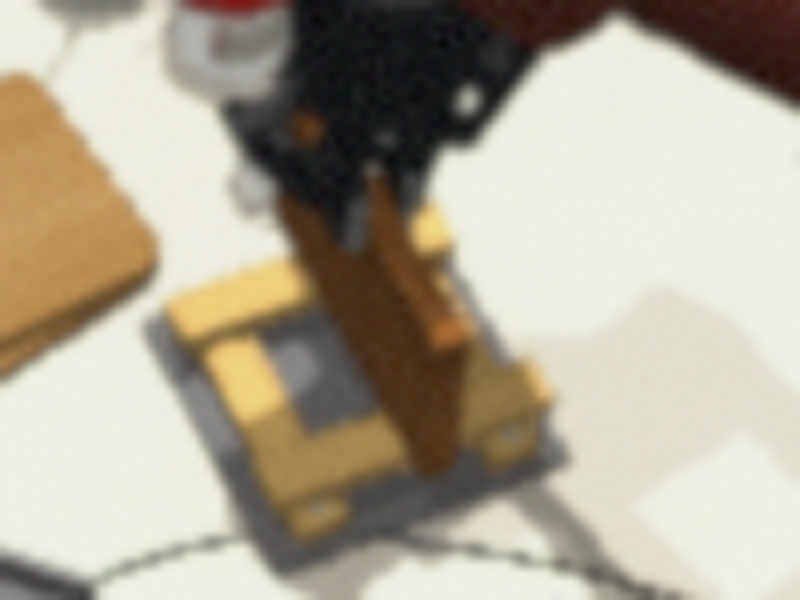

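Emit:
jog_arm --increments '[{"slide":[1,0,1.5],"rotation":[0,0,0]},{"slide":[0,0,0],"rotation":[0,0,0]},{"slide":[0,0,0],"rotation":[0,0,0]},{"slide":[0,0,0],"rotation":[0,0,0]}]'

```text
time: 30.17
tool_pos: [0.592, 0.0844, 0.0863]
tool_rot: [0.001, 0.996, -0.091, -0.001]
contact_force: [-0.7, 0.0, -2.6]
gripper_width: 0.174
```

Emit:
jog_arm --increments '[{"slide":[0,0,1],"rotation":[0,0,0]},{"slide":[0,0,0],"rotation":[0,0,0]},{"slide":[0,0,0],"rotation":[0,0,0]},{"slide":[0,0,0],"rotation":[0,0,0]}]'

```text
time: 30.5
tool_pos: [0.592, 0.0844, 0.0853]
tool_rot: [0.001, 0.996, -0.091, -0.001]
contact_force: [0.1, 0.0, -2.4]
gripper_width: 0.167
```

Emit:
jog_arm --increments '[{"slide":[0,0,1],"rotation":[0,0,0]},{"slide":[0,0,0],"rotation":[0,0,0]},{"slide":[0,0,0],"rotation":[0,0,0]},{"slide":[0,0,0],"rotation":[0,0,0]}]'

```text
time: 30.83
tool_pos: [0.5922, 0.0844, 0.0847]
tool_rot: [0.001, 0.996, -0.091, -0.001]
contact_force: [-1.1, 0.3, -0.0]
gripper_width: 0.169
```

Emit:
jog_arm --increments '[{"slide":[0,0,0.7],"rotation":[0,0,0]},{"slide":[0,0,0],"rotation":[0,0,0]},{"slide":[0,0,0],"rotation":[0,0,0]},{"slide":[0,0,0],"rotation":[0,0,0]},{"slide":[0,0,0],"rotation":[0,0,0]}]'

```text
time: 31.25
tool_pos: [0.5923, 0.0844, 0.0847]
tool_rot: [0.001, 0.996, -0.091, -0.001]
contact_force: [-4.5, 0.4, 6.1]
gripper_width: 0.167
```

```bash
python3 - <<'E'
from f import *
s=state();print(s['contact_force'],s['ft_torque'],s['time'],s['gripper_width'])
print(goal(.0845)); print(s['joint_vel'])
E
```

```text
[-4.53638969  0.43619598  6.12711861] [-0.04861271  0.58975415 -0.08303404] 31.25 0.1670408342856101
(array([0.59225264, 0.08442407, 0.08469413]), array([ 0.2, -0.3,  0.2]), array([0.08, 0.06, 0.01]))
[ 0.00016172  0.00067594  0.00071395  0.00107353  0.00064462 -0.00238019]
```

Emit:
jog_arm --increments '[{"slide":[0,0,-0.5],"rotation":[0,0,0]},{"slide":[0,0,0],"rotation":[0,0,0]},{"slide":[0,0,0],"rotation":[0,0,0]}]'

```text
time: 31.5
tool_pos: [0.5922, 0.0844, 0.0847]
tool_rot: [0.001, 0.996, -0.091, -0.001]
contact_force: [-3.6, -0.4, 6.0]
gripper_width: 0.174
```

Emit:
jog_arm --increments '[{"slide":[0,0,0],"rotation":[0,0,0]},{"slide":[0,0,0],"rotation":[0,0,0]},{"slide":[0,0,0],"rotation":[0,0,0]},{"slide":[0,0,0],"rotation":[0,0,0]}]' --fingers 0.4

```text
time: 31.83
tool_pos: [0.592, 0.0843, 0.0837]
tool_rot: [0.001, 0.996, -0.092, -0.001]
contact_force: [0.1, 0.3, 0.5]
gripper_width: 0.402
```

```bash
python3 - <<'E'
from f import *
s=state();print(s['contact_force'],s['time'],s['gripper_width'],pose()[0])
d=grab('wrist','w23.png')
E
```

```text
[0.10730792 0.28582261 0.529566  ] 31.8333 0.40184552331017676 [0.59196026 0.08434739 0.08367332]
```

View pics/w23.png

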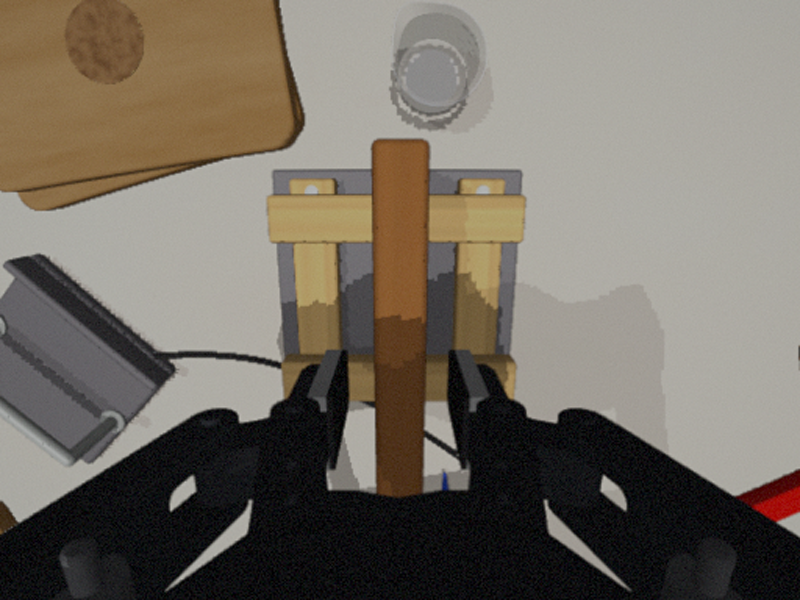

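The board stands free between the open fingers (columns 373–428, fingers at 345 and 450). Retracting straight up.

Emit:
jog_arm --increments '[{"slide":[0,0,-5],"rotation":[0,0,0]},{"slide":[0,0,-15],"rotation":[0,0,0]},{"slide":[0,0,-25],"rotation":[0,0,0]},{"slide":[0,0,-35],"rotation":[0,0,0]},{"slide":[0,0,-35],"rotation":[0,0,0]},{"slide":[0,0,-30],"rotation":[0,0,0]},{"slide":[0,0,0],"rotation":[0,0,0]},{"slide":[0,0,0],"rotation":[0,0,0]},{"slide":[0,0,0],"rotation":[0,0,0]}]'

```text
time: 32.63
tool_pos: [0.5921, 0.0846, 0.2289]
tool_rot: [0.001, 0.996, -0.091, -0.001]
contact_force: [-0.6, 0.8, 0.3]
gripper_width: 0.399
```

```bash
python3 - <<'E'
from f import *
s=state();print(s['contact_force'],s['time'],pose()[0])
d=grab('wrist','w24.png');a=grab('scene');b=grab('top','t24.png')
cv2.imwrite('pics/z24.png',cv2.resize(a['frame'][130:220,160:340],(800,400),interpolation=cv2.INTER_CUBIC))
c,s_=np.cos(np.radians(-10.5)),np.sin(np.radians(-10.5));B=np.array([[c,-s_],[s_,c]])
for x in silhouettes('slat_1','wrist'):
    r=rectfit(d,x['mask'],.038);print('slat',np.round(x['bbox']),np.round(r,1),np.round((np.array(r[:2])-[592.5,84.7])@B,1))
for x in silhouettes('small_board','wrist'): print('board',round(x['score'],2),np.round(x['bbox']),[(z,np.round(rectfit(d,x['mask'],z),1),np.round((np.array(rectfit(d,x['mask'],z)[:2])-[592.5,84.7])@B,1)) for z in (.14,)])
# predicted upright model
M=np.array([(x,y,z) for z in(40,140) for x in (-75,75) for y in(-8,8)])/1e3
W=np.c_[M[:,:2]@B.T+[.5925,.0847],M[:,2]];print(np.c_[M*1e3,np.round(proj(d,W)/.64)])
E
```

```text
[-0.64059241  0.82085496  0.30118721] 32.6333 [0.59207312 0.08455261 0.22894263]
slat [208. 185. 304. 205.] [555.8 127.   53.2  25.5  79.6] [-43.8  34.9]
slat [389. 248. 450. 275.] [ 410.8 -153.    40.9   33.3  -77.5] [-135.4 -266.8]
slat [203. 118. 305. 139.] [643.2 112.1  56.4  24.   79.4] [44.9 36.2]
board 0.84 [246. 100. 264. 253.] [(0.14, array([592.7,  81.7, 149. ,  15.8, -10.7]), array([ 0.8, -2.9]))]
[[-75.  -8.  40. 404. 341.]
 [-75.   8.  40. 386. 341.]
 [ 75.  -8.  40. 406. 164.]
 [ 75.   8.  40. 386. 164.]
 [-75.  -8. 140. 407. 394.]
 [-75.   8. 140. 383. 394.]
 [ 75.  -8. 140. 409. 160.]
 [ 75.   8. 140. 382. 160.]]
```

View pics/w24.png

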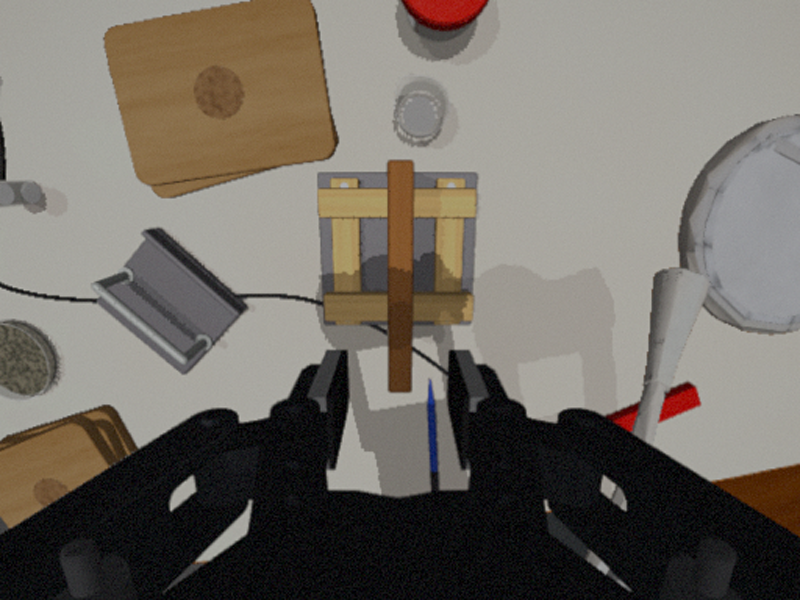

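View pics/z24.png

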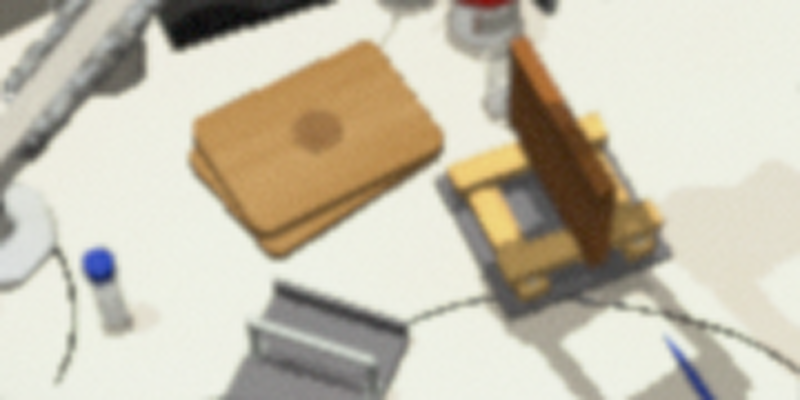

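The board stands upright across the middle of the slats. The top-view fit puts its offset at about 1 × 3 mm and its yaw at −10.7° against −10.5° for the base. Handing in.

```bash
python3 - <<'E'
from plant import manip,state
print(manip.job_done(), state()['time'])
E
```

```text
the job is handed in; nothing more can be done
the job is handed in; nothing more can be done
```

The drying crib is finished and handed in at about 33 s on the robot's clock, against the 69 s limit. Both loose slats lie across the fixed ones, and the pinning board stands by itself on them.

**Last checks (wrist and scene cameras):**
- **Slats:** they sit at about x = ±44 mm on the base (±45 wanted), square to within about 1° and centred crosswise to within about 2 mm.
- **Board:** it stands upright and is about 1 mm (along) and 3 mm (across) off centre. Its yaw is −10.7° against −10.5° for the base. About 1–2 mm of the sideways figure may be wrist-camera calibration.
- **Handling:** I set the board down until the force took up its weight (about 6 N at most) and opened the gripper about 0.6 s later. The arm retracted straight up, clear of everything. The highest contact force in any reading was about 15 N, while seating the second slat.
- **Bystanders:** the vial and beaker look where they were and the visible part of the petri dish looks unmoved. The arm never touched them or the red look-alike.

**What disagreed:**
- **Fingertips and TCP:** the real fingertips sit about 28 mm behind the reported TCP. My first grasp therefore closed on air just above a slat, with no contact. I found the true depth in small steps with force checks and used it from then on.
- **Board height:** the camera fit put the board in its rest about 3 to 7 mm lower than the description implies. It made no difference to the grasp.

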